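# Dose the washing machine with detergent tablets

## Task

Dose the washing machine for a big load: with the red scoop, not the fingers, take at least three tablets from the blue bin in one scoopful and tip them from close above into the large left (main-wash) compartment of the open dispenser drawer; the tablets are brittle, so do not let them drop hard, and spill none. Set the scoop back upright on its grey tray, push the drawer fully home, and leave the other things on the bench alone.

Things in the scene. Friction and masses are not known exactly. Their poses are not given: they have to be found in the camera images.
- tub: open-front dark-blue bin of tablets, fixed on the bench, 270 (its x) x 116 mm (y) outside, walls and floor 5 mm thick; side and far walls 60 mm high over the bench, the near (-x) end only 18 mm, the sides sloping down to it over the last 75 mm. Origin: centre of its underside; +x points away from the robot within 0.3 rad. Tablets lie flat in one layer; the 65 mm at the -x end are bare
- tub_floor (a point): middle of the bin's inner floor, 5 mm over the bench, axes as the bin's
- tray: flat grey drip tray for the scoop, fixed on the bench, 170 mm (x) by 140 mm (y), rim 10 mm high and 4 mm thick, floor 4 mm thick. Origin: centre of its underside. The bin is on the other side of the robot
- tray_floor (a point): middle of the tray's floor, 4 mm over the bench, axes as the tray's
- scoop: red flat-bottomed scoop, about 120 g. Bowl 115 (x) x 90 mm (y), walls 3 mm thick and 45 mm high, side walls falling from x = +12 mm to 14 mm high at the mouth; floor 3 mm, 1 mm at the lip. Origin: middle of the bowl's underside; +x points out of the open mouth, z up; bowl inside from x = -52 to +60 mm. It starts flat on the tray's floor, mouth away from the robot within 0.42 rad
- scoop_grip (a point): where to hold the scoop: middle of its straight bar handle, at x = -118, z = 50 mm in the scoop's frame. The handle is 20 mm wide (y: close the fingers across it) and 26 mm thick; it leaves the back wall and runs back and up at 15 degrees to its end at x = -175, z = 65 mm
- scoop_lip (a point): middle of the scoop's front edge, on the underside, at x = +60, z = 0 mm in the scoop's frame
- scoop_bowl (a point): middle of the bowl, 16 mm over the scoop's underside, axes as the scoop's
- drawer (a joint): how far the washing machine's dispenser drawer is pushed in, in m: 0 = pulled right out, 0.19 = fully home; starts 0 to 0.035 in, slides along +x of drawer_front, stays where it is left (2.5 N friction, no spring). The machine is a fixed full-size white front-loader with a black panel; its flat top is 100 mm over the bench
- drawer_front (a point): centre of the drawer's black front face, which looks to the robot: 222 mm wide, 74 mm high (10 to 84 mm over the bench), 22 mm thick. Axes: x points into the machine along the drawer's travel, y to the left, z up; x within 0.05 rad of the robot's x. When the drawer is home the face stands 23 mm ahead of the machine's front
- main_floor (a point): middle of the floor of the main-wash compartment, the large left (+y) one of the pale drawer: 179 mm (x) x 110 mm (y), floor 22 mm and walls 70 mm over the bench, 115 mm behind and 46 mm left of drawer_front, axes the same. Its far end may still be under the machine's top. To its right: softener (blue cover) and narrow prewash compartments, not used
- dosing_cup: small blue plastic cup, 62 mm across, 58 mm high; not part of the job; origin under its centre
- scrub_brush: wooden scrubbing brush with a bow handle, 110 x 52 x 64 mm high, long side along its x; not part of the job; origin under its centre
- softener_bottle: blue bottle, 62 x 95 x 198 mm high; not part of the job; origin under its centre
- spray_bottle: white spray bottle with a pink head, 68 mm across, 195 mm high; not part of the job; origin under its centre
- tablet1: domed round detergent tablet, white over turquoise, hard, brittle and smooth (friction about 0.3 on the plastic), 39 mm across, 24 mm thick, about 30 g; origin at its centre. At the start it lies flat in the bin (centre 12 mm over the bin's floor); which of the two flat faces is up does not matter
- tablet2: domed round detergent tablet, white over turquoise, hard, brittle and smooth (friction about 0.3 on the plastic), 39 mm across, 24 mm thick, about 30 g; origin at its centre. At the start it lies flat in the bin (centre 12 mm over the bin's floor); which of the two flat faces is up does not matter
- tablet3: domed round detergent tablet, white over turquoise, hard, brittle and smooth (friction about 0.3 on the plastic), 39 mm across, 24 mm thick, about 30 g; origin at its centre. At the start it lies flat in the bin (centre 12 mm over the bin's floor); which of the two flat faces is up does not matter
- tablet4: domed round detergent tablet, white over turquoise, hard, brittle and smooth (friction about 0.3 on the plastic), 39 mm across, 24 mm thick, about 30 g; origin at its centre. At the start it lies flat in the bin (centre 12 mm over the bin's floor); which of the two flat faces is up does not matter
- tablet5: domed round detergent tablet, white over turquoise, hard, brittle and smooth (friction about 0.3 on the plastic), 39 mm across, 24 mm thick, about 30 g; origin at its centre. At the start it lies flat in the bin (centre 12 mm over the bin's floor); which of the two flat faces is up does not matter
- tablet6: domed round detergent tablet, white over turquoise, hard, brittle and smooth (friction about 0.3 on the plastic), 39 mm across, 24 mm thick, about 30 g; origin at its centre. At the start it lies flat in the bin (centre 12 mm over the bin's floor); which of the two flat faces is up does not matter
- tablet7: domed round detergent tablet, white over turquoise, hard, brittle and smooth (friction about 0.3 on the plastic), 39 mm across, 24 mm thick, about 30 g; origin at its centre. At the start it lies flat in the bin (centre 12 mm over the bin's floor); which of the two flat faces is up does not matter

How it is judged:
On the way, in this order (a step that is already met when the one before it is completed fails the run):
1. at least 3 tablets lie in the scoop's bowl, lifted clear of the bin (its middle 100 mm over the bench) (height (world z) of scoop_bowl above 0.1 m and (distance between each of tablet1, tablet2, tablet3 and scoop_bowl below 0.065 m or ((distance between each of tablet1, tablet2 and scoop_bowl below 0.065 m or distance between each of tablet1, tablet3 and scoop_bowl below 0.065 m or distance between each of tablet2, tablet3 and scoop_bowl below 0.065 m) and distance between any of tablet4, tablet5, tablet6, tablet7 and scoop_bowl below 0.065 m) or (distance between any of tablet1, tablet2, tablet3 and scoop_bowl below 0.065 m and (distance between each of tablet4, tablet5 and scoop_bowl below 0.065 m or distance between each of tablet6, tablet7 and scoop_bowl below 0.065 m or distance between each of tablet4, tablet6 and scoop_bowl below 0.065 m or distance between each of tablet4, tablet7 and scoop_bowl below 0.065 m or distance between each of tablet5, tablet6 and scoop_bowl below 0.065 m or distance between each of tablet5, tablet7 and scoop_bowl below 0.065 m)) or (distance between each of tablet4, tablet5 and scoop_bowl below 0.065 m and distance between any of tablet6, tablet7 and scoop_bowl below 0.065 m) or (distance between each of tablet6, tablet7 and scoop_bowl below 0.065 m and distance between any of tablet4, tablet5 and scoop_bowl below 0.065 m))), for 0.2 s.
2. at least 3 tablets lie in the main-wash compartment, the drawer still 100 mm open or more (value of joint drawer below 0.09 m and (distance between each of tablet1, tablet2, tablet3 and main_floor below 0.095 m or ((distance between each of tablet1, tablet2 and main_floor below 0.095 m or distance between each of tablet1, tablet3 and main_floor below 0.095 m or distance between each of tablet2, tablet3 and main_floor below 0.095 m) and distance between any of tablet4, tablet5, tablet6, tablet7 and main_floor below 0.095 m) or (distance between any of tablet1, tablet2, tablet3 and main_floor below 0.095 m and (distance between each of tablet4, tablet5 and main_floor below 0.095 m or distance between each of tablet6, tablet7 and main_floor below 0.095 m or distance between each of tablet4, tablet6 and main_floor below 0.095 m or distance between each of tablet4, tablet7 and main_floor below 0.095 m or distance between each of tablet5, tablet6 and main_floor below 0.095 m or distance between each of tablet5, tablet7 and main_floor below 0.095 m)) or (distance between each of tablet4, tablet5 and main_floor below 0.095 m and distance between any of tablet6, tablet7 and main_floor below 0.095 m) or (distance between each of tablet6, tablet7 and main_floor below 0.095 m and distance between any of tablet4, tablet5 and main_floor below 0.095 m))), for 0.2 s.
At the end, for the whole second after the job is handed in: the drawer is home (within 5 mm), every tablet lies either in its main-wash compartment or in the bin, at least 3 of them out of the bin and so in the compartment; the scoop stands flat and upright on the floor of its tray (bowl inside the rim), at rest (value of joint drawer above 0.185 m and (distance between each of tablet1, tablet2, tablet3 and tub_floor above 0.17 m or ((distance between each of tablet1, tablet2 and tub_floor above 0.17 m or distance between each of tablet1, tablet3 and tub_floor above 0.17 m or distance between each of tablet2, tablet3 and tub_floor above 0.17 m) and distance between any of tablet4, tablet5, tablet6, tablet7 and tub_floor above 0.17 m) or (distance between any of tablet1, tablet2, tablet3 and tub_floor above 0.17 m and (distance between each of tablet4, tablet5 and tub_floor above 0.17 m or distance between each of tablet6, tablet7 and tub_floor above 0.17 m or distance between each of tablet4, tablet6 and tub_floor above 0.17 m or distance between each of tablet4, tablet7 and tub_floor above 0.17 m or distance between each of tablet5, tablet6 and tub_floor above 0.17 m or distance between each of tablet5, tablet7 and tub_floor above 0.17 m)) or (distance between each of tablet4, tablet5 and tub_floor above 0.17 m and distance between any of tablet6, tablet7 and tub_floor above 0.17 m) or (distance between each of tablet6, tablet7 and tub_floor above 0.17 m and distance between any of tablet4, tablet5 and tub_floor above 0.17 m)) and ((x of tablet1 in the frame of main_floor between -0.092 and 0.092 m and y of tablet1 in the frame of main_floor between -0.055 and 0.055 m and z of tablet1 in the frame of main_floor below 0.055 m) or (x of tablet1 in the frame of tub_floor between -0.13 and 0.13 m and y of tablet1 in the frame of tub_floor between -0.053 and 0.053 m and z of tablet1 in the frame of tub_floor below 0.05 m)) and ((x of tablet2 in the frame of main_floor between -0.092 and 0.092 m and y of tablet2 in the frame of main_floor between -0.055 and 0.055 m and z of tablet2 in the frame of main_floor below 0.055 m) or (x of tablet2 in the frame of tub_floor between -0.13 and 0.13 m and y of tablet2 in the frame of tub_floor between -0.053 and 0.053 m and z of tablet2 in the frame of tub_floor below 0.05 m)) and ((x of tablet3 in the frame of main_floor between -0.092 and 0.092 m and y of tablet3 in the frame of main_floor between -0.055 and 0.055 m and z of tablet3 in the frame of main_floor below 0.055 m) or (x of tablet3 in the frame of tub_floor between -0.13 and 0.13 m and y of tablet3 in the frame of tub_floor between -0.053 and 0.053 m and z of tablet3 in the frame of tub_floor below 0.05 m)) and ((x of tablet4 in the frame of main_floor between -0.092 and 0.092 m and y of tablet4 in the frame of main_floor between -0.055 and 0.055 m and z of tablet4 in the frame of main_floor below 0.055 m) or (x of tablet4 in the frame of tub_floor between -0.13 and 0.13 m and y of tablet4 in the frame of tub_floor between -0.053 and 0.053 m and z of tablet4 in the frame of tub_floor below 0.05 m)) and ((x of tablet5 in the frame of main_floor between -0.092 and 0.092 m and y of tablet5 in the frame of main_floor between -0.055 and 0.055 m and z of tablet5 in the frame of main_floor below 0.055 m) or (x of tablet5 in the frame of tub_floor between -0.13 and 0.13 m and y of tablet5 in the frame of tub_floor between -0.053 and 0.053 m and z of tablet5 in the frame of tub_floor below 0.05 m)) and ((x of tablet6 in the frame of main_floor between -0.092 and 0.092 m and y of tablet6 in the frame of main_floor between -0.055 and 0.055 m and z of tablet6 in the frame of main_floor below 0.055 m) or (x of tablet6 in the frame of tub_floor between -0.13 and 0.13 m and y of tablet6 in the frame of tub_floor between -0.053 and 0.053 m and z of tablet6 in the frame of tub_floor below 0.05 m)) and ((x of tablet7 in the frame of main_floor between -0.092 and 0.092 m and y of tablet7 in the frame of main_floor between -0.055 and 0.055 m and z of tablet7 in the frame of main_floor below 0.055 m) or (x of tablet7 in the frame of tub_floor between -0.13 and 0.13 m and y of tablet7 in the frame of tub_floor between -0.053 and 0.053 m and z of tablet7 in the frame of tub_floor below 0.05 m)) and x of scoop in the frame of tray_floor between -0.05 and 0.05 m and y of scoop in the frame of tray_floor between -0.04 and 0.04 m and z of scoop in the frame of tray_floor below 0.006 m and angle between scoop's own z axis and vertical below 0.1 rad and linear speed of scoop below 0.03 m/s); the robot touches nothing.
It fails at once if a finger touches a tablet (contact force between the fingers and tablet1 above 0.3 N or contact force between the fingers and tablet2 above 0.3 N or contact force between the fingers and tablet3 above 0.3 N or contact force between the fingers and tablet4 above 0.3 N or contact force between the fingers and tablet5 above 0.3 N or contact force between the fingers and tablet6 above 0.3 N or contact force between the fingers and tablet7 above 0.3 N).
It fails at once if a tablet falls or is thrown faster than 1.6 m/s (a drop of about 130 mm) (linear speed of any of tablet1, tablet2, tablet3, tablet4, tablet5, tablet6, tablet7 above 1.6 m/s).
It fails at once if one of the other loose things on the bench is shifted by more than 30 mm or knocked over (distance of any of dosing_cup, scrub_brush, softener_bottle, spray_bottle from where it was at the start of the episode above 0.03 m or angle between any of dosing_cup, scrub_brush, softener_bottle, spray_bottle's own z axis and vertical above 0.4 rad).
It also fails if it takes over 72 s, if anything falls off the work surface, if the arm or the gripper's body presses on something with over 40 N, if the wrist force passes 120 N, or if a joint passes its speed limit or range.

## Robot

A 6-joint arm with a two-finger parallel gripper is mounted at the origin on the work surface. World frame = base frame: x ahead of the robot, y to its left, z up, the work surface at z = 0. Lengths are in m, angles in rad, forces in N, time in s.
With the tool pointing down it reaches from about 0.3 to 0.75 m from the base axis. Payload 8.5 kg.
Tool frame: the origin (TCP) lies midway between the tips of the shut fingers; the grasp point (between the pads) lies 19 mm behind it; z points along the fingers, y is the line along which they close (so a half turn about z gives the same grasp; the last joint's range is limited). The gripper opens to 88 mm and grips with 3 to 60 N. Pads are 18 mm wide; open, the fingers measure 123 mm over their backs; the gripper's body (75 mm by 187 mm) begins 45 mm behind the grasp point.
Start: joints at [-1.529, 0.381, 1.297, -0, 1.464, -0.215], TCP at [0.14, -0.532, 0.239] pointing down, gripper open.
Joint ranges: [-3.11, 3.11], [-0.89, 2.33], [0.22, 2.48], [-1.42, 4.56], [0.17, 2.85], [-2.88, 2.88]. Speed limits (rad/s): [2.39, 2.39, 3.14, 3.14, 3.14, 3.14].

## Interface

Orientations are given as [roll, pitch, yaw] about the fixed x, y, z axes, in that order (R = Rz(yaw) Ry(pitch) Rx(roll)).
In Python, from bench import manip, viewer gives the robot as it stands. The module is installed in compiled form; this text tells all that it offers.
- The arm moves only by the tool arm_command, never from a script. Its arguments are lists of equal length, an entry for each row: "grip": the closure, from -1 (fully open) to 1 (shut); "offset": the shift along the tool's x, y, z in m, a list of three; "turn": the turn, a rotation vector about the tool's x, y, z in rad, a list of three. A call has exactly 10 rows; each row shifts and turns the commanded pose from where the row before left it, along the tool's axes as they then stand; what a row does not reach is not made up. A row lasts 1/8 s, in which the tool goes at most 62.5 mm and 10.7 degrees, less where a joint would pass 70% of its speed; a pose out of reach is approached as far as the arm can. A call with a gripper value outside its range is refused whole. The fingers move at their own pace and stop on an object; "force" is the grip in N (left out, the last holds). Time passes only in rows, so rows that do not move let the fingers close, or fill a call up. It gives the time, the measured TCP pose, the force, the opening and the grip force at its end, in the units of the state.
- manip.sense(): the state, without advancing time (a new reading comes with each control period).
- viewer.grab_frame(name): name is "scene" or "top"; returns the picture (420x560x3 uint8, blue, green, red); there is no depth.
- viewer.camera_model(name): a dict with "fx", "fy", "cx", "cy" (pixels), "cam_to_world" (4x4, takes a point from camera to world coordinates). Camera axes: x right, y down, z forward; pixel columns grow to the right and rows downward; lengths in m; the calibration is good to about 2 mm. A picture is of the moment at which its call begins. camera_model takes no time and is no camera call.
- manip.hand_in(): hands the job in; it is judged then, once.
The state is a dict: "time_s": time; "joint_pos": joint angles; "qvel": joint speeds; "joint_torque": joint torques, N m; "ee_pos": TCP position; "ee_rot": TCP orientation; "contact_force": force on the tool from outside, world axes, zero at the start; "torque": the same for the moment, N m; "grip_width": opening from 0.0 (shut) to 1.0 (fully open); "grip_force": force on a finger pad.
Only numpy, scipy, OpenCV 4.12 (cv2) and the standard library are available. Lean on these libraries where they do the work, as an engineer would, in place of code of your own. Each camera call takes 0.05 s, during which the arm holds its last target. There are 200 camera calls.

## Working session

There is one attempt and no reset: what is moved stays moved. The work goes in short steps, Python scripts to look and compute and a tool call to move; the robot and the scene stay as the last step left them, time stands still between calls to the robot, and variables do not carry over. Pictures are saved under pics/ and viewed, at most 10 in all, crops included, and the job is handed in when it is done.

Besides the shell and the picture viewer there is one more tool, called after "Call:" as name(argument=value, ...), one argument or row to a line, values as JSON. arm_command: Moves the arm, as the interface text tells. Its arguments: {"type":"object","properties":{"grip":{"type":"array"},"offset":{"type":"array"},"turn":{"type":"array"},"force":{"type":"number"}},"required":["grip","offset","turn"]}

```bash
mkdir -p pics; python3 - <<'E'
from bench import manip, viewer
import cv2,numpy as np
np.set_printoptions(precision=4,suppress=True)
s=manip.sense();print(s)
for n in("scene","top"):
    f=viewer.grab_frame(n);cv2.imwrite(f"pics/{n}0.png",f);m=viewer.camera_model(n);print(n,m)
E
```

```text
{'time_s': 0.0, 'joint_pos': array([-1.5293,  0.3812,  1.2982,  0.    ,  1.4636, -0.2153]), 'qvel': array([ 0.0001,  0.001 ,  0.0001, -0.0014,  0.    ,  0.0006]), 'joint_torque': array([  0.0011, -43.7931, -22.4557,   0.0714,   0.0353,  -0.0001]), 'ee_pos': array([ 0.1397, -0.5317,  0.2381]), 'ee_rot': array([-3.1402, -0.0003,  0.2568]), 'contact_force': array([-0.2394,  0.3232, -0.2396]), 'torque': array([ 0.0258,  0.017 , -0.045 ]), 'grip_force': 0.0, 'grip_width': 0.9961996394155241}
scene {'fx': 452.1001060050232, 'fy': 452.1001060050232, 'cx': 286.40188891850835, 'cy': 216.08396365070183, 'cam_to_world': array([[-0.7516,  0.5235, -0.4013,  1.0123],
       [ 0.6596,  0.5993, -0.4537,  0.6181],
       [ 0.003 , -0.6057, -0.7957,  1.1499],
       [ 0.    ,  0.    ,  0.    ,  1.    ]])}
top {'fx': 498.2736400438355, 'fy': 498.2736400438355, 'cx': 282.82195017277877, 'cy': 212.84161201649852, 'cam_to_world': array([[ 0.0178, -0.9914,  0.1294,  0.2186],
       [-0.9998, -0.0177,  0.0017, -0.0001],
       [ 0.0006, -0.1295, -0.9916,  1.9748],
       [ 0.    ,  0.    ,  0.    ,  1.    ]])}
```

View pics/scene0.png

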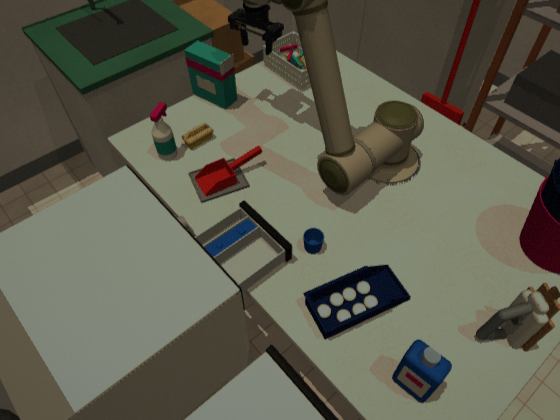

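View pics/top0.png

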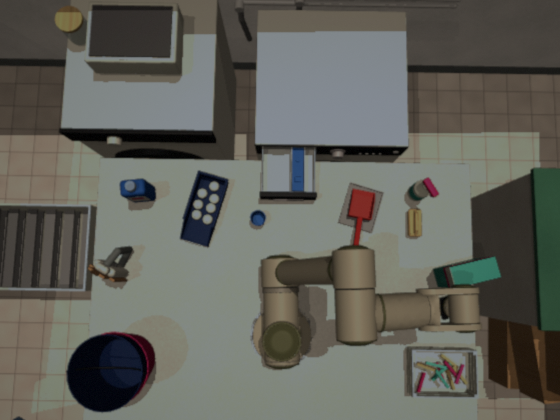

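The top view shows the scoop at (360,207) on its tray, the bin at (205,208), the drawer at (288,172) and the cup at (258,218). The scene view shows the same things at (222,175), (357,298), (245,245) and (313,240). I'll enlarge both and segment by colour.

```bash
cat > h.py <<'E'
import numpy as np,cv2
from bench import manip,viewer
np.set_printoptions(precision=4,suppress=True)
M={n:viewer.camera_model(n) for n in("scene","top")}
def ray(n,p):
    m=M[n];T=m["cam_to_world"];d=T[:3,:3]@np.array([(p[0]-m["cx"])/m["fx"],(p[1]-m["cy"])/m["fy"],1]);return T[:3,3],d/np.linalg.norm(d)
def plane(n,p,z):
    o,d=ray(n,p);return (o+d*(z-o[2])/d[2])[:2]
def tri(pt,ps):
    o1,d1=ray("top",pt);o2,d2=ray("scene",ps)
    A=np.c_[d1,-d2];t=np.linalg.lstsq(A,o2-o1,rcond=None)[0];a=o1+t[0]*d1;b=o2+t[1]*d2
    return (a+b)/2,np.linalg.norm(a-b)
def proj(n,P):
    m=M[n];T=m["cam_to_world"];c=T[:3,:3].T@(np.array(P)-T[:3,3]);return np.array([c[0]/c[2]*m["fx"]+m["cx"],c[1]/c[2]*m["fy"]+m["cy"]])
E
python3 - <<'E'
from h import *
t=cv2.imread("pics/top0.png");s=cv2.imread("pics/scene0.png")
cv2.imwrite("pics/topc.png",cv2.resize(t[140:265,175:390],None,fx=3.7,fy=3.7,interpolation=cv2.INTER_CUBIC))
cv2.imwrite("pics/scenec.png",cv2.resize(s[140:345,180:420],None,fx=2.9,fy=2.9,interpolation=cv2.INTER_CUBIC))
for n,im in(("top",t),("scene",s)):
    hsv=cv2.cvtColor(im,cv2.COLOR_BGR2HSV);h,sa,v=cv2.split(hsv)
    red=(((h<8)|(h>172))&(sa>150)&(v>60)).astype(np.uint8)
    roi=np.zeros_like(red)
    if n=="top":roi[180:262,335:385]=1
    else:roi[140:200,185:270]=1
    c=max(cv2.findContours(red*roi,0,2)[0],key=cv2.contourArea);print(n,"scoop hull",cv2.convexHull(c)[:,0].tolist())
    wh=((sa<90)&(v>130)).astype(np.uint8);roi[:]=0
    if n=="top":roi[172:225,185:225]=1
    else:roi[275:325,312:385]=1
    for c in cv2.findContours(wh*roi,0,2)[0]:
        m=cv2.moments(c)
        if m["m00"]>8:print(" tab",m["m00"],round(m["m10"]/m["m00"],1),round(m["m01"]/m["m00"],1))
    bl=((h>105)&(h<130)&(sa>120)&(v<90)).astype(np.uint8)
    roi[:]=0
    if n=="top":roi[165:250,175:235]=1
    else:roi[255:345,295:420]=1
    c=max(cv2.findContours(bl*roi,0,2)[0],key=cv2.contourArea);print(" tub",cv2.approxPolyDP(cv2.convexHull(c),2,True)[:,0].tolist())
E
```

```text
top scoop hull [[354, 189], [359, 190], [373, 193], [374, 194], [374, 199], [371, 217], [357, 245], [355, 245], [354, 244], [348, 214], [352, 191], [353, 189]]
 tab 29.0 207.0 218.6
 tab 30.5 196.1 214.1
 tab 48.0 222.2 218.1
 tab 30.5 210.2 207.4
 tab 29.0 197.7 203.9
 tab 32.0 213.6 198.1
 tab 29.5 201.8 192.8
 tab 27.0 213.6 185.6
 tab 27.0 219.6 173.4
 tab 170.5 188.6 182.7
 tub [[199, 172], [226, 180], [207, 245], [182, 237], [184, 217]]
scene scoop hull [[259, 146], [261, 150], [261, 151], [236, 182], [235, 183], [217, 191], [210, 194], [206, 195], [205, 195], [199, 186], [196, 181], [195, 179], [195, 176], [200, 170], [201, 169], [207, 164], [222, 158], [257, 146]]
 tab 74.0 378.1 321.2
 tab 66.5 343.0 314.7
 tab 81.5 323.5 310.2
 tab 58.5 358.4 308.1
 tab 75.0 370.3 300.9
 tab 76.5 336.1 298.6
 tab 76.0 348.9 293.5
 tab 72.5 363.0 286.7
 tab 167.0 321.2 279.0
 tub [[386, 265], [408, 298], [324, 337], [306, 304], [304, 293], [363, 267]]
```

View pics/topc.png

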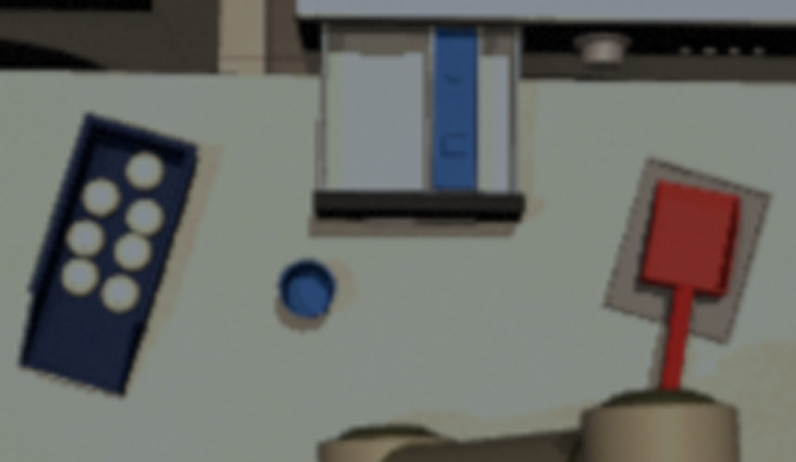

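View pics/scenec.png

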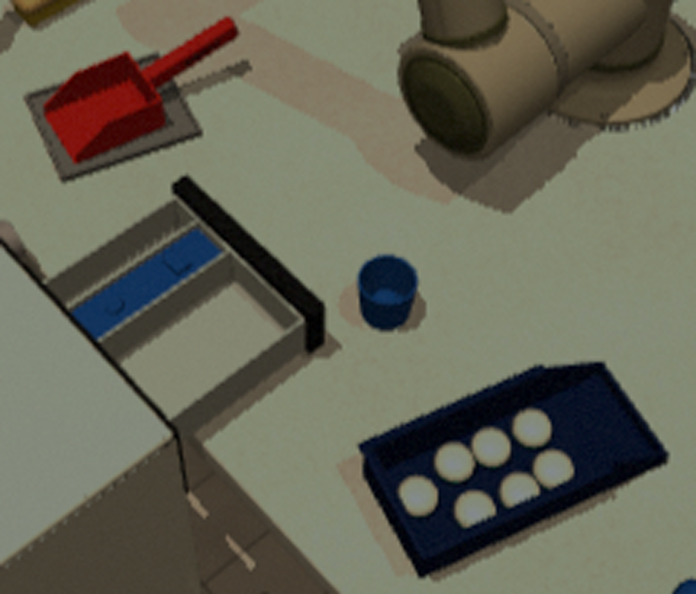

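The crops show the bin with seven tablets towards its far end and bare floor near the robot. The scoop's handle points back and slightly left, and the drawer is open with its main compartment on the left, top crop (375,120). Triangulating corners now.

```bash
cat >> h.py <<'E'
def tc(x,y):return np.array([(x+.5)/3.7-.5+175,(y+.5)/3.7-.5+140])
def sc(x,y):return np.array([(x+.5)/2.9-.5+180,(y+.5)/2.9-.5+140])
E
python3 - <<'E'
from h import *
P={"tubFR":((197,148),(360,445)),"tubFL":((88,113),(421,576)),"tubNR":((125,396),(603,365)),"tubNL":((22,365),(667,459)),
"trayFL":((650,158),(64,180)),"trayFR":((770,195),(27,97)),"trayNR":((728,342),(150,50)),"trayNL":((605,305),(201,132)),
"lipL":((656,180),(77,161)),"lipR":((738,194),(45,112)),"backL":((641,284),(164,98)),"backR":((726,297),(128,53)),
"drFL":((316,212),(323,305)),"drFR":((524,212),(187,178)),"drBL":((316,192),(306,320)),"drBR":((523,192),(174,184)),
"cup":((307,290),(388,292))}
for k,(a,b) in P.items():
    X,e=tri(tc(*a),sc(*b));print(k,X,round(e,4))
# tablets
tt=[(207,218.6),(196.1,214.1),(210.2,207.4),(197.7,203.9),(213.6,198.1),(201.8,192.8),(213.6,185.6)]
for a in tt: print("tab",plane("top",a,.024))
for b in [(343,314.7),(323.5,310.2),(358.4,308.1),(370.3,300.9),(336.1,298.6),(348.9,293.5),(363,286.7)]:print("stab",plane("scene",b,.024))
for k,z in(("tubFR",.06),("tubFL",.06),("tubNR",.018),("tubNL",.018),("trayFL",.01),("trayFR",.01),("trayNR",.01),("trayNL",.01),("drFL",.084),("drFR",.084),("drBL",.084),("drBR",.084),("lipL",.018),("lipR",.018),("backL",.049),("backR",.049)):
    a,b=P[k];print(k,plane("top",tc(*a),z),plane("scene",sc(*b),z))
print("hend",plane("scene",(259,148),.07),plane("scene",sc(238,32),.068),plane("top",tc(672,388),.06))
E
```

```text
tubFR [0.5967 0.2207 0.0548] 0.0003
tubFL [0.6362 0.3427 0.0331] 0.0026
tubNR [0.3342 0.2968 0.007 ] 0.0053
tubNL [0.3661 0.4075 0.0053] 0.0031
trayFL [ 0.6036 -0.2651  0.0008] 0.0036
trayFR [ 0.5649 -0.3951  0.0045] 0.0024
trayNR [ 0.408  -0.3517  0.0104] 0.0092
trayNL [ 0.4426 -0.2174  0.0027] 0.0008
lipL [ 0.5788 -0.2713  0.0089] 0.0014
lipR [ 0.5642 -0.3593  0.0077] 0.0041
backL [ 0.4624 -0.2522  0.0458] 0.0038
backR [ 0.4496 -0.3414  0.0418] 0.0009
drFL [0.5275 0.0916 0.0746] 0.0015
drFR [ 0.5302 -0.1242  0.0751] 0.0018
drBL [0.5497 0.0921 0.0704] 0.0022
drBR [ 0.5494 -0.1219  0.083 ] 0.0033
cup [0.4492 0.1024 0.0338] 0.0017
tab [0.445  0.3017]
tab [0.4621 0.3453]
tab [0.4898 0.2907]
tab [0.5029 0.3406]
tab [0.5273 0.2786]
tab [0.5477 0.3261]
tab [0.5776 0.2804]
stab [0.5495 0.3262]
stab [0.5798 0.2823]
stab [0.5043 0.3402]
stab [0.464  0.3469]
stab [0.5296 0.2802]
stab [0.4919 0.2925]
stab [0.4469 0.3038]
tubFR [0.5956 0.2202] [0.5988 0.2225]
tubFL [0.6312 0.3369] [0.6445 0.3503]
tubNR [0.3349 0.2928] [0.3391 0.302 ]
tubNL [0.3659 0.4036] [0.3723 0.4111]
trayFL [ 0.6032 -0.2651] [ 0.6057 -0.2566]
trayFR [ 0.5649 -0.3948] [ 0.5663 -0.3892]
trayNR [ 0.4046 -0.3486] [ 0.4106 -0.3558]
trayNL [ 0.4421 -0.2169] [ 0.446  -0.2117]
drFL [0.5255 0.0917] [0.5322 0.0957]
drFR [ 0.5294 -0.1243] [ 0.5336 -0.1174]
drBL [0.5466 0.0922] [0.5562 0.0979]
drBR [ 0.5504 -0.123 ] [ 0.5488 -0.1199]
lipL [ 0.5777 -0.2705] [ 0.5818 -0.2636]
lipR [ 0.564  -0.3587] [ 0.5669 -0.3487]
backL [ 0.4606 -0.2504] [ 0.4652 -0.2512]
backR [ 0.4484 -0.3398] [ 0.4535 -0.3355]
hend [ 0.3463 -0.2768] [ 0.3463 -0.2623] [ 0.3509 -0.2813]
```

```bash
python3 - <<'E'
from h import *
L={}
for n,roi in(("top",(221,240,340,372)),("scene",(150,165,235,258))):
    im=cv2.imread(f"pics/{n}0.png").astype(float);b,g,r=cv2.split(im)
    w=np.clip(r-1.6*np.maximum(g,b)-10,0,60);y0,y1,x0,x1=roi;pts=[]
    if n=="top":
        for y in range(y0,y1):
            q=w[y,x0:x1];pts.append(((q*np.arange(x0,x1)).sum()/q.sum(),y))
    else:
        for x in range(237,256):
            q=w[143:172,x];pts.append((x,(q*np.arange(143,172)).sum()/q.sum()))
    pts=np.array(pts,np.float32);print(n,pts[::5].tolist())
    vx,vy,a,c=cv2.fitLine(pts,cv2.DIST_HUBER,0,.01,.01).ravel();L[n]=((a-20*vx,c-20*vy),(a+20*vx,c+20*vy))
N=[];O=[]
for n in L:
    o,d1=ray(n,L[n][0]);_,d2=ray(n,L[n][1]);N.append(np.cross(d1,d2)/np.linalg.norm(np.cross(d1,d2)));O.append(o)
d=np.cross(*N);d/=np.linalg.norm(d);d*=np.sign(d[0])
A=np.array([N[0],N[1],[1,0,0]])
for x in(.36,.38,.40,.42):print(np.linalg.solve(A,[N[0]@O[0],N[1]@O[1],x]))
print("dir",d,"yaw",np.arctan2(d[1],d[0]),"slope",np.degrees(np.arcsin(d[2])))
for p in((320,20),(420,19),(520,18)):print("machine",plane("top",tc(*p),.1))
print("comp walls",plane("top",tc(330,120),.07),plane("top",tc(428,120),.07), "drawer L/R",plane("top",tc(320,120),.07),plane("top",tc(519,120),.07))
E
```

```text
top [[358.980224609375, 221.0], [358.0818786621094, 226.0], [357.5100402832031, 231.0], [356.7732849121094, 236.0]]
scene [[237.0, 162.69635009765625], [242.0, 159.445068359375], [247.0, 155.22991943359375], [252.0, 152.4417724609375]]
[ 0.36   -0.2786  0.0679]
[ 0.38   -0.2825  0.0613]
[ 0.4    -0.2864  0.0548]
[ 0.42   -0.2902  0.0482]
dir [ 0.9344 -0.1806 -0.3072] yaw -0.19089961623594856 slope -17.889745376124054
machine [0.7259 0.0916]
machine [ 0.7289 -0.0128]
machine [ 0.7318 -0.1172]
comp walls [0.6261 0.08  ] [ 0.628  -0.0232] drawer L/R [0.6259 0.0905] [ 0.6297 -0.119 ]
```

Call:
arm_command(
  grip=[-1, -1, -1, -1, -1, -1, -1, -1, -1, -1],
  offset=[
    [0.044, -0.025, 0],
    [0.044, -0.025, 0],
    [0.044, -0.025, 0],
    [0.044, -0.025, 0],
    [0.044, -0.025, 0],
    [0.044, -0.025, 0],
    [0.044, -0.025, 0],
    [0, 0, 0],
    [0, 0, 0],
    [0, 0, 0],
  ],
  turn=[
    [0, 0, 0],
    [0, 0, 0],
    [0, 0, 0],
    [0, 0, 0],
    [0, 0, 0],
    [0, 0, 0],
    [0, 0, 0],
    [0, 0, -0.18],
    [0, 0, -0.18],
    [0, 0, -0.18],
  ],
  force=60,
)

```text
time_s: 1.35
ee_pos: [0.3932, -0.2842, 0.2385]
ee_rot: [-3.141, -0.0, 0.803]
contact_force: [-0.3, 0.4, 0.4]
grip_width: 0.999
grip_force: 0.0
```

Call:
arm_command(
  grip=[-1, -1, -1, -1, -1, -1, -1, -1, -1, -1],
  offset=[
    [0, 0, 0],
    [0, 0, 0],
    [0, 0, 0],
    [0, 0, 0],
    [0, 0, 0.02],
    [0, 0, 0.02],
    [0, 0, 0.02],
    [0, 0, 0.02],
    [0, 0, 0],
    [0, 0, 0],
  ],
  turn=[
    [0, 0, -0.18],
    [0, 0, -0.18],
    [0, 0, -0.18],
    [0, 0, -0.18],
    [0, 0, -0.18],
    [0, 0, -0.18],
    [0, 0, -0.18],
    [0, 0, -0.18],
    [0, 0, -0.18],
    [0, 0, -0.18],
  ],
)

```text
time_s: 2.6
ee_pos: [0.393, -0.2843, 0.1583]
ee_rot: [3.141, -0.001, 2.603]
contact_force: [0.7, -1.5, 0.3]
grip_width: 0.999
grip_force: 0.0
```

Call:
arm_command(
  grip=[-1, -1, -1, -1, -1, -1, 1, 1, 1, 1],
  offset=[
    [0, 0, 0],
    [0, 0, 0],
    [-0.003, -0.001, 0.031],
    [0, 0, 0.031],
    [0, 0, 0.031],
    [0, 0, 0.03],
    [0, 0, 0],
    [0, 0, 0],
    [0, 0, 0],
    [0, 0, 0],
  ],
  turn=[
    [0, 0, -0.18],
    [0, 0, -0.18],
    [0, 0, 0],
    [0, 0, 0],
    [0, 0, 0],
    [0, 0, 0],
    [0, 0, 0],
    [0, 0, 0],
    [0, 0, 0],
    [0, 0, 0],
  ],
  force=40,
)

```text
time_s: 3.85
ee_pos: [0.3962, -0.2862, 0.0365]
ee_rot: [-3.141, 0.001, 2.957]
contact_force: [-0.0, -0.8, -0.2]
grip_width: 0.572
grip_force: 0.0
```

Call:
arm_command(
  grip=[1, 1, 1, 1, 1, 1, 1, 1, 1, 1],
  offset=[
    [0, 0, 0],
    [0, 0, 0],
    [0, 0, 0],
    [0, 0, 0],
    [0, 0, 0],
    [0, 0, 0],
    [0, 0, 0],
    [0, 0, -0.015],
    [0, 0, -0.025],
    [0, 0, -0.025],
  ],
  turn=[
    [0, 0, 0],
    [0, 0, 0],
    [0, 0, 0],
    [0, 0, 0],
    [0, 0, 0],
    [0, 0, 0],
    [0, 0, 0],
    [0, 0, 0],
    [0, 0, 0],
    [0, 0, 0],
  ],
  force=60,
)

```text
time_s: 5.1
ee_pos: [0.3957, -0.2858, 0.1012]
ee_rot: [3.141, -0.001, 2.957]
contact_force: [0.0, -0.5, -1.3]
grip_width: 0.218
grip_force: 60.0
```

```bash
python3 - <<'E'
from h import *
im={n:viewer.grab_frame(n) for n in("top","scene")}
for n in im: cv2.imwrite(f"pics/{n}1.png",im[n])
a=cv2.resize(im["top"][160:262,325:405],None,fx=4.5,fy=4.5,interpolation=cv2.INTER_CUBIC)
b=cv2.resize(im["scene"][110:210,180:280],None,fx=4.5,fy=4.5,interpolation=cv2.INTER_CUBIC)
h=max(a.shape[0],b.shape[0]);o=np.zeros((h,a.shape[1]+b.shape[1],3),np.uint8);o[:a.shape[0],:a.shape[1]]=a;o[:b.shape[0],a.shape[1]:]=b
cv2.imwrite("pics/grasp.png",o);print(o.shape)
E
```

```text
(459, 810, 3)
```

View pics/grasp.png

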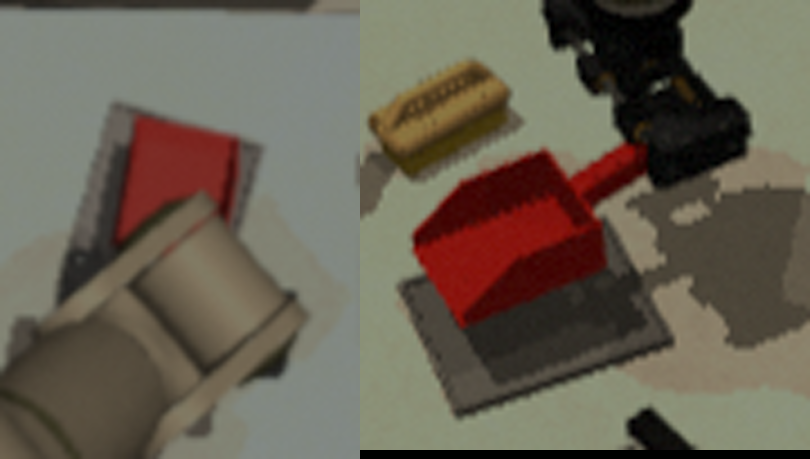

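The scoop hangs level and clear of the tray. Its lip corners are at crop (135,117)/(238,138) in the top view and (463,325)/(415,238) in the scene view.

```bash
python3 - <<'E'
from h import *
T=lambda x,y:((x+.5)/4.5-.5+325,(y+.5)/4.5-.5+160)
S=lambda x,y:((x-360+.5)/4.5-.5+180,(y+.5)/4.5-.5+110)
print("top",plane("top",T(135,117),.083),plane("top",T(238,138),.083))
print("scene",plane("scene",S(463,325),.069),plane("scene",S(466,310),.083),plane("scene",S(415,238),.083))
print(tri(T(135,117),S(465,312)),tri(T(238,138),S(415,238)))
print(tri(T(238,142),S(415,238)))
E
```

```text
top [ 0.5764 -0.2718] [ 0.5597 -0.36  ]
scene [ 0.5781 -0.2773] [ 0.574  -0.2759] [ 0.5616 -0.3578]
(array([ 0.5764, -0.2719,  0.0859]), np.float64(0.0013115901579973351)) (array([ 0.5603, -0.3606,  0.08  ]), np.float64(2.6481631216452868e-05))
(array([ 0.5583, -0.3619,  0.0773]), np.float64(0.0026335806646011267))
```

```bash
cat >> h.py <<'E'
from scipy.spatial.transform import Rotation as R
TUB=np.array([.483,.314]);TPSI=-.26
def pose(tcp,psi,p): # scoop yaw psi, nose-down p
    return np.array(tcp,float),R.from_euler("ZYX",[psi,p,0])*R.from_euler("x",np.pi)*R.from_euler("z",np.pi)
def lip2tcp(lip,psi,p):
    u=np.array([np.cos(psi),np.sin(psi)]);a=-.176*np.cos(p)+.0325*np.sin(p)
    return np.r_[np.array(lip[:2])+u*a,lip[2]+.176*np.sin(p)+.0325*np.cos(p)]
def tubw(x,y):
    c,s=np.cos(TPSI),np.sin(TPSI);return TUB+np.array([c*x-s*y,s*x+c*y])
def tublip(x,y,z,p):return pose(lip2tcp(np.r_[tubw(x,y),z],TPSI,p),TPSI,p)
def cur():
    s=manip.sense();return s["ee_pos"],R.from_euler("xyz",s["ee_rot"])
def plan(P,ns):
    x,r=cur()
    for (t,q),n in zip(P,ns):
        rv=(r.inv()*q).as_rotvec()/n;dx=(t-x)/n
        for i in range(n):
            print("[%.4f, %.4f, %.4f]"%tuple(r.inv().apply(dx)),"[%.3f, %.3f, %.3f]"%tuple(rv));r=r*R.from_rotvec(rv)
        x,r=t,q;print("--",x)
E
python3 - <<'E'
from h import *
plan([pose((.39,-.20,.20),-.185,0),pose((.38,.0,.22),-.26,0),pose((.30,.25,.22),-.26,0),tublip(-.08,.003,.09,.0),tublip(-.08,.003,.09,.4)],[3,4,5,3,4])
E
```

```text
[0.0073, 0.0279, -0.0326] [-0.001, 0.001, 0.000]
[0.0074, 0.0280, -0.0326] [-0.001, 0.001, 0.000]
[0.0074, 0.0280, -0.0325] [-0.001, 0.001, 0.000]
-- [ 0.39 -0.2   0.2 ]
[0.0117, 0.0487, -0.0050] [-0.000, 0.000, 0.019]
[0.0126, 0.0485, -0.0050] [-0.000, 0.000, 0.019]
[0.0135, 0.0482, -0.0050] [-0.000, 0.000, 0.019]
[0.0144, 0.0480, -0.0050] [-0.000, 0.000, 0.019]
-- [0.38 0.   0.22]
[0.0283, 0.0442, -0.0000] [0.000, 0.000, 0.000]
[0.0283, 0.0442, -0.0000] [0.000, 0.000, 0.000]
[0.0283, 0.0442, -0.0000] [0.000, 0.000, 0.000]
[0.0283, 0.0442, -0.0000] [0.000, 0.000, 0.000]
[0.0283, 0.0442, -0.0000] [0.000, 0.000, 0.000]
-- [0.3  0.25 0.22]
[0.0319, 0.0373, 0.0325] [0.000, 0.000, 0.000]
[0.0319, 0.0373, 0.0325] [0.000, 0.000, 0.000]
[0.0319, 0.0373, 0.0325] [0.000, 0.000, 0.000]
-- [0.2364 0.3827 0.1225]
[-0.0066, -0.0000, -0.0165] [-0.000, 0.100, -0.000]
[-0.0050, -0.0000, -0.0171] [-0.000, 0.100, -0.000]
[-0.0032, -0.0000, -0.0175] [-0.000, 0.100, -0.000]
[-0.0015, -0.0000, -0.0177] [-0.000, 0.100, -0.000]
-- [0.262  0.3759 0.1885]
```

Call:
arm_command(
  grip=[1, 1, 1, 1, 1, 1, 1, 1, 1, 1],
  offset=[
    [0.007, 0.028, -0.033],
    [0.007, 0.028, -0.033],
    [0.007, 0.028, -0.033],
    [0.012, 0.048, -0.005],
    [0.013, 0.048, -0.005],
    [0.013, 0.048, -0.005],
    [0.014, 0.048, -0.005],
    [0.028, 0.044, 0],
    [0.028, 0.044, 0],
    [0.028, 0.044, 0],
  ],
  turn=[
    [0, 0, 0],
    [0, 0, 0],
    [0, 0, 0],
    [0, 0, 0.019],
    [0, 0, 0.019],
    [0, 0, 0.019],
    [0, 0, 0.019],
    [0, 0, 0],
    [0, 0, 0],
    [0, 0, 0],
  ],
)

```text
time_s: 6.45
ee_pos: [0.3324, 0.1497, 0.2188]
ee_rot: [-3.141, -0.001, 2.88]
contact_force: [0.7, -0.7, -0.8]
grip_width: 0.217
grip_force: 60.0
```

```bash
python3 - <<'E'
from h import *
x,r=cur();print(x,r.as_euler("xyz"))
plan([tublip(-.08,.003,.08,.4),tublip(-.08,.003,.025,.4)],[7,3])
E
```

```text
[0.3324 0.1497 0.2188] [-3.1413 -0.0012  2.8804]
[0.0181, 0.0286, 0.0058] [-0.000, 0.057, -0.000]
[0.0177, 0.0286, 0.0068] [-0.000, 0.057, -0.000]
[0.0173, 0.0286, 0.0078] [-0.000, 0.057, -0.000]
[0.0168, 0.0286, 0.0088] [-0.000, 0.057, -0.000]
[0.0163, 0.0286, 0.0097] [-0.000, 0.057, -0.000]
[0.0157, 0.0286, 0.0106] [-0.000, 0.057, -0.000]
[0.0150, 0.0286, 0.0115] [-0.000, 0.057, -0.000]
-- [0.262  0.3759 0.1785]
[-0.0071, 0.0000, 0.0169] [0.000, 0.000, 0.000]
[-0.0071, 0.0000, 0.0169] [0.000, 0.000, 0.000]
[-0.0071, 0.0000, 0.0169] [0.000, 0.000, 0.000]
-- [0.262  0.3759 0.1235]
```

Call:
arm_command(
  grip=[1, 1, 1, 1, 1, 1, 1, 1, 1, 1],
  offset=[
    [0.018, 0.0286, 0.006],
    [0.018, 0.0286, 0.007],
    [0.017, 0.0286, 0.008],
    [0.017, 0.0286, 0.009],
    [0.016, 0.0286, 0.01],
    [0.016, 0.0286, 0.011],
    [0.015, 0.0286, 0.0115],
    [-0.007, 0, 0.017],
    [-0.007, 0, 0.017],
    [-0.007, 0, 0.017],
  ],
  turn=[
    [0, 0.057, 0],
    [0, 0.057, 0],
    [0, 0.057, 0],
    [0, 0.057, 0],
    [0, 0.057, 0],
    [0, 0.057, 0],
    [0, 0.057, 0],
    [0, 0, 0],
    [0, 0, 0],
    [0, 0, 0],
  ],
)

```text
time_s: 7.7
ee_pos: [0.2618, 0.3743, 0.1209]
ee_rot: [-3.14, -0.4, 2.88]
contact_force: [0.4, 0.8, -1.4]
grip_width: 0.219
grip_force: 60.0
```

```bash
python3 - <<'E'
from h import *
x,r=cur();print(x,r.as_euler("xyz"),manip.sense()["joint_pos"])
im={n:viewer.grab_frame(n) for n in("top","scene")}
for n in im: cv2.imwrite(f"pics/{n}2.png",im[n])
a=cv2.resize(im["top"][160:260,170:250],None,fx=4,fy=4,interpolation=cv2.INTER_CUBIC)
b=cv2.resize(im["scene"][240:340,300:420],None,fx=4,fy=4,interpolation=cv2.INTER_CUBIC)
cv2.imwrite("pics/enter.png",np.hstack([a,b]))
plan([tublip(-.08,.003,.007,.4)],[1])
plan([tublip(-.08,.003,.007,.4),tublip(-.05,.003,.006,.28),tublip(-.01,.003,.0055,.05),tublip(.02,.003,.0055,.0)],[2,3,3,2])
E
```

```text
[0.2618 0.3743 0.1209] [-3.14   -0.3999  2.8799] [ 0.5385  0.4455  1.6449  0.2893  1.348  -0.8776]
[-0.0061, 0.0022, 0.0137] [-0.003, -0.002, -0.003]
-- [0.262  0.3759 0.1055]
[-0.0030, 0.0011, 0.0069] [-0.001, -0.001, -0.001]
[-0.0030, 0.0011, 0.0069] [-0.001, -0.001, -0.001]
-- [0.262  0.3759 0.1055]
[-0.0085, -0.0000, 0.0035] [0.000, -0.040, 0.000]
[-0.0083, -0.0000, 0.0038] [0.000, -0.040, 0.000]
[-0.0082, -0.0000, 0.0042] [0.000, -0.040, 0.000]
-- [0.2807 0.3709 0.0859]
[-0.0119, 0.0000, 0.0101] [0.000, -0.077, -0.000]
[-0.0111, 0.0000, 0.0110] [0.000, -0.077, -0.000]
[-0.0102, 0.0000, 0.0118] [0.000, -0.077, -0.000]
-- [0.3058 0.3642 0.0468]
[-0.0143, -0.0000, 0.0037] [0.000, -0.025, 0.000]
[-0.0142, -0.0000, 0.0040] [0.000, -0.025, 0.000]
-- [0.333 0.357 0.038]
```

View pics/enter.png

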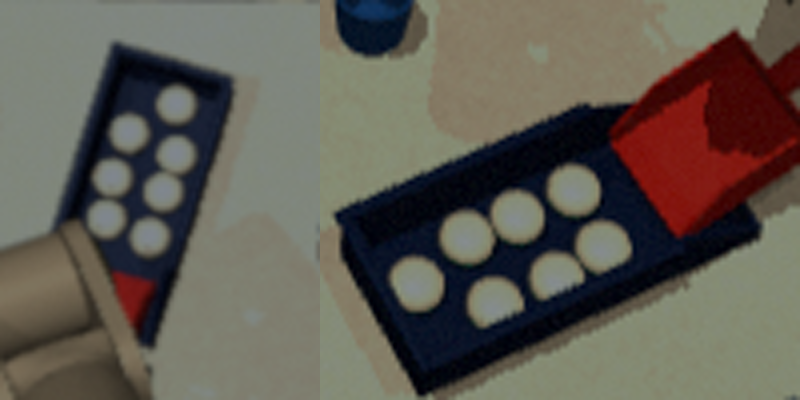

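The lip is inside the bin just ahead of the near wall, and the tablets have not moved. Lip corners in the scene crop are about (682,237) and (613,138).

```bash
python3 - <<'E'
from h import *
S=lambda x,y:((x-320+.5)/4-.5+300,(y+.5)/4-.5+240)
T=lambda x,y:((x+.5)/4-.5+170,(y+.5)/4-.5+160)
c,s=np.cos(TPSI),np.sin(TPSI);I=np.array([[c,s],[-s,c]])
for a,z in(((682,237),.025),((613,138),.035),((613,145),.027)):print("lip",I@(plane("scene",S(*a),z)-TUB))
print("lipR top",I@(plane("top",T(155,282),.03)-TUB))
# tub walls
for a,z in(((758,236),.018),((420,392),.06),((345,215),.06),((585,105),.06)):print("tub",I@(plane("scene",S(*a),z)-TUB))
for a,z in(((113,43),.06),((232,77),.06)):print("tubtop",I@(plane("top",T(*a),z)-TUB))
E
```

```text
lip [-0.0786  0.0462]
lip [-0.0742 -0.0363]
lip [-0.0747 -0.0349]
lipR top [-0.076  -0.0413]
tub [-0.1293  0.0665]
tub [0.1464 0.0748]
tub [ 0.1308 -0.0555]
tub [-0.0597 -0.0569]
tubtop [0.136 0.062]
tubtop [ 0.1355 -0.0598]
```

Call:
arm_command(
  grip=[1, 1, 1, 1, 1, 1, 1, 1, 1, 1],
  offset=[
    [-0.003, 0.0005, 0.007],
    [-0.003, 0.0005, 0.007],
    [-0.0085, 0, 0.0035],
    [-0.0083, 0, 0.0038],
    [-0.0082, 0, 0.0042],
    [-0.0119, 0, 0.0101],
    [-0.0111, 0, 0.011],
    [-0.0102, 0, 0.0118],
    [0, 0, 0],
    [0, 0, 0],
  ],
  turn=[
    [0, 0, 0],
    [0, 0, 0],
    [0, -0.04, 0],
    [0, -0.04, 0],
    [0, -0.04, 0],
    [0, -0.077, 0],
    [0, -0.077, 0],
    [0, -0.077, 0],
    [0, 0, 0],
    [0, 0, 0],
  ],
)

```text
time_s: 9.05
ee_pos: [0.3063, 0.3639, 0.0492]
ee_rot: [3.141, -0.049, 2.881]
contact_force: [-0.4, 0.2, -1.8]
grip_width: 0.219
grip_force: 60.0
```

```bash
python3 - <<'E'
from h import *
x,r=cur();print(x,r.as_euler("xyz"))
plan([tublip(.0,.003,.0055,.0),tublip(.06,.003,.0055,.0)],[1,6])
E
```

```text
[0.3063 0.3639 0.0492] [ 3.1412 -0.0492  2.8806]
[-0.0081, 0.0002, 0.0108] [0.000, -0.049, -0.001]
-- [0.3137 0.3621 0.038 ]
[-0.0100, -0.0000, 0.0000] [0.000, 0.000, 0.000]
[-0.0100, -0.0000, 0.0000] [0.000, 0.000, 0.000]
[-0.0100, -0.0000, 0.0000] [0.000, 0.000, 0.000]
[-0.0100, -0.0000, 0.0000] [0.000, 0.000, 0.000]
[-0.0100, -0.0000, 0.0000] [0.000, 0.000, 0.000]
[-0.0100, -0.0000, 0.0000] [0.000, 0.000, 0.000]
-- [0.3717 0.3467 0.038 ]
```

Call:
arm_command(
  grip=[1, 1, 1, 1, 1, 1, 1, 1, 1, 1],
  offset=[
    [-0.004, 0, 0.005],
    [-0.004, 0, 0.005],
    [0, 0, 0.001],
    [-0.01, 0, 0],
    [-0.01, 0, 0],
    [-0.01, 0, 0],
    [-0.01, 0, 0],
    [-0.01, 0, 0],
    [-0.01, 0, 0],
    [0, 0, 0],
  ],
  turn=[
    [0, -0.017, 0],
    [0, -0.017, 0],
    [0, 0, 0],
    [0, 0, 0],
    [0, 0, 0],
    [0, 0, 0],
    [0, 0, 0],
    [0, 0, 0],
    [0, 0, 0],
    [0, 0, 0],
  ],
)

```text
time_s: 10.3
ee_pos: [0.3726, 0.3462, 0.0368]
ee_rot: [3.141, -0.013, 2.88]
contact_force: [1.5, 0.7, 1.5]
grip_width: 0.222
grip_force: 60.0
```

```bash
cat > tabs.py <<'E'
from h import *
import sys
im={n:viewer.grab_frame(n) for n in("top","scene")}
k=sys.argv[1]
for n in im: cv2.imwrite(f"pics/{n}{k}.png",im[n])
c,s=np.cos(TPSI),np.sin(TPSI);I=np.array([[c,s],[-s,c]])
hsv=cv2.cvtColor(im["scene"],cv2.COLOR_BGR2HSV);m=((hsv[...,1]<100)&(hsv[...,2]>110)).astype(np.uint8)
poly=[proj("scene",np.r_[tubw(a,b),.03]).astype(int) for a,b in((-.13,-.05),(.125,-.05),(.125,.055),(-.13,.055))]
r=np.zeros_like(m);cv2.fillPoly(r,[np.array(poly)],1)
for q in cv2.findContours(m*r,0,2)[0]:
    M0=cv2.moments(q)
    if M0["m00"]>15:print("tab area",M0["m00"],I@(plane("scene",(M0["m10"]/M0["m00"],M0["m01"]/M0["m00"]),.024+5e-3)-TUB))
x,rr=cur();print(x,rr.as_euler("xyz"),"lip tub x",(I@(x[:2]-TUB))+np.array([.176,0]))
E
python3 tabs.py 3
```

```text
tab area 98.0 [0.0728 0.0298]
tab area 109.0 [0.0321 0.0259]
tab area 247.0 [ 0.0975 -0.0042]
tab area 218.0 [ 0.0302 -0.0108]
[0.3719 0.3463 0.0368] [ 3.1413 -0.0134  2.8806] lip tub x [0.0603 0.0027]
```

Call:
arm_command(
  grip=[1, 1, 1, 1, 1, 1, 1, 1, 1, 1],
  offset=[
    [-0.008, 0, 0],
    [-0.008, 0, 0],
    [-0.008, 0, 0],
    [-0.008, 0, 0],
    [-0.004, 0, 0],
    [0, 0, 0],
    [0, 0, 0],
    [0, 0, 0],
    [0, 0, 0],
    [0, 0, 0],
  ],
  turn=[
    [0, 0, 0],
    [0, 0, 0],
    [0, 0, 0],
    [0, 0, 0],
    [0, 0, 0],
    [0, 0, 0],
    [0, 0, 0],
    [0, 0, 0],
    [0, 0, 0],
    [0, 0, 0],
  ],
)

```text
time_s: 11.65
ee_pos: [0.4056, 0.3373, 0.0365]
ee_rot: [-3.141, -0.016, 2.881]
contact_force: [-3.4, 1.3, 6.0]
grip_width: 0.225
grip_force: 59.9
```

```bash
python3 tabs.py 4; python3 -c "
import cv2,numpy as np
a=cv2.imread('pics/scene3.png')[230:345,290:410];b=cv2.imread('pics/scene4.png')[230:345,290:410]
cv2.imwrite('pics/push.png',cv2.resize(np.hstack([a,b]),None,fx=3.3,fy=3.3,interpolation=cv2.INTER_CUBIC))"
```

```text
tab area 145.5 [0.1071 0.0119]
tab area 208.0 [0.0574 0.0232]
tab area 39.0 [ 0.0747 -0.0256]
tab area 174.5 [ 0.0217 -0.0132]
[0.4056 0.3372 0.0365] [-3.1412 -0.0157  2.8814] lip tub x [0.0952 0.0026]
```

View pics/push.png

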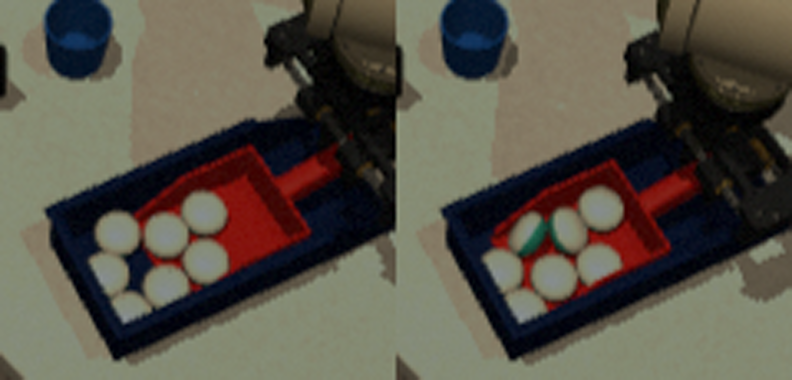

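Five tablets are in the bowl, two of them tilted, and two remain at the far wall. Now I'll tilt the mouth up and lift.

```bash
python3 - <<'E'
from h import *
plan([tublip(.085,.003,.06,-.3),tublip(.075,.003,.13,-.42)],[5,5])
E
```

```text
[0.0024, 0.0001, -0.0005] [-0.000, -0.063, -0.000]
[0.0024, 0.0001, -0.0006] [-0.000, -0.063, -0.000]
[0.0023, 0.0001, -0.0008] [-0.000, -0.063, -0.000]
[0.0023, 0.0001, -0.0009] [-0.000, -0.063, -0.000]
[0.0022, 0.0001, -0.0011] [-0.000, -0.063, -0.000]
-- [0.3941 0.3407 0.039 ]
[-0.0017, -0.0000, -0.0097] [0.000, -0.024, 0.000]
[-0.0019, -0.0000, -0.0097] [0.000, -0.024, 0.000]
[-0.0022, -0.0000, -0.0096] [0.000, -0.024, 0.000]
[-0.0024, -0.0000, -0.0096] [0.000, -0.024, 0.000]
[-0.0026, -0.0000, -0.0095] [0.000, -0.024, 0.000]
-- [0.3881 0.3423 0.0879]
```

Call:
arm_command(
  grip=[1, 1, 1, 1, 1, 1, 1, 1, 1, 1],
  offset=[
    [0.0024, 0, -0.0005],
    [0.0024, 0, -0.0006],
    [0.0023, 0, -0.0008],
    [0.0023, 0, -0.0009],
    [0.0022, 0, -0.0011],
    [-0.0017, 0, -0.0097],
    [-0.0019, 0, -0.0097],
    [-0.0022, 0, -0.0096],
    [-0.0024, 0, -0.0096],
    [-0.0026, 0, -0.0095],
  ],
  turn=[
    [0, -0.063, 0],
    [0, -0.063, 0],
    [0, -0.063, 0],
    [0, -0.063, 0],
    [0, -0.063, 0],
    [0, -0.024, 0],
    [0, -0.024, 0],
    [0, -0.024, 0],
    [0, -0.024, 0],
    [0, -0.024, 0],
  ],
)

```text
time_s: 13.0
ee_pos: [0.3887, 0.3418, 0.0886]
ee_rot: [3.141, 0.423, 2.88]
contact_force: [0.8, 0.4, -3.0]
grip_width: 0.223
grip_force: 60.0
```

```bash
python3 - <<'E'
from h import *
im={n:viewer.grab_frame(n) for n in("top","scene")}
for n in im: cv2.imwrite(f"pics/{n}5.png",im[n])
a=im["scene"][200:345,280:430];b=im["top"][150:250,160:260]
cv2.imwrite("pics/lift.png",np.hstack([cv2.resize(a,(450,435),interpolation=cv2.INTER_CUBIC),cv2.resize(b,(350,435),interpolation=cv2.INTER_CUBIC)]))
x,r=cur();print(x,r.as_euler("xyz"),manip.sense()["joint_pos"])
E
```

```text
[0.3886 0.3421 0.0888] [3.1403 0.4226 2.8809] [ 0.6512  0.4579  1.7662 -0.5155  0.7159 -0.3003]
```

View pics/lift.png

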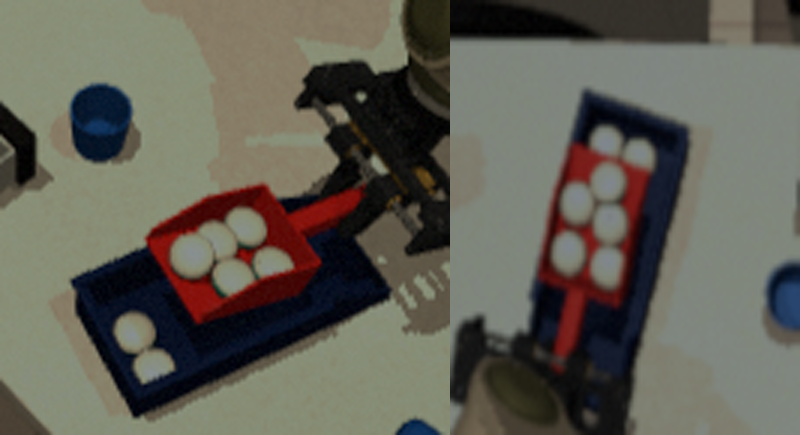

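Five tablets are in the scoop, and the other two lie at the bin's far wall at crop (135,330) and (152,365). Now lifting and carrying.

```bash
cat >> h.py <<'E'
def drlip(x,y,z,p):return pose(lip2tcp((x,y,z),.014,p),.014,p)
E
python3 - <<'E'
from h import *
plan([tublip(.07,.003,.22,-.45),drlip(.60,.13,.23,-.45),drlip(.62,.031,.21,-.42)],[5,8,7])
E
```

```text
[-0.0061, 0.0000, -0.0156] [0.000, -0.005, -0.000]
[-0.0062, 0.0000, -0.0156] [0.000, -0.005, -0.000]
[-0.0063, 0.0000, -0.0156] [0.000, -0.005, -0.000]
[-0.0064, 0.0000, -0.0155] [0.000, -0.005, -0.000]
[-0.0065, 0.0000, -0.0155] [0.000, -0.005, -0.000]
-- [0.3846 0.3433 0.1727]
[-0.0114, -0.0247, 0.0041] [-0.015, -0.000, -0.031]
[-0.0107, -0.0251, 0.0038] [-0.015, -0.000, -0.031]
[-0.0099, -0.0255, 0.0034] [-0.015, -0.000, -0.031]
[-0.0091, -0.0258, 0.0030] [-0.015, -0.000, -0.031]
[-0.0083, -0.0261, 0.0026] [-0.015, -0.000, -0.031]
[-0.0075, -0.0264, 0.0022] [-0.015, -0.000, -0.031]
[-0.0067, -0.0266, 0.0018] [-0.015, -0.000, -0.031]
[-0.0059, -0.0268, 0.0014] [-0.015, -0.000, -0.031]
-- [0.4274 0.1276 0.1827]
[-0.0013, -0.0142, 0.0030] [-0.000, 0.004, -0.000]
[-0.0013, -0.0142, 0.0030] [-0.000, 0.004, -0.000]
[-0.0013, -0.0142, 0.0030] [-0.000, 0.004, -0.000]
[-0.0013, -0.0142, 0.0030] [-0.000, 0.004, -0.000]
[-0.0014, -0.0142, 0.0030] [-0.000, 0.004, -0.000]
[-0.0014, -0.0142, 0.0029] [-0.000, 0.004, -0.000]
[-0.0014, -0.0142, 0.0029] [-0.000, 0.004, -0.000]
-- [0.4461 0.0286 0.1679]
```

Call:
arm_command(
  grip=[1, 1, 1, 1, 1, 1, 1, 1, 1, 1],
  offset=[
    [-0.003, 0, -0.008],
    [-0.006, 0, -0.0156],
    [-0.0063, 0, -0.0156],
    [-0.0064, 0, -0.0155],
    [-0.0065, 0, -0.0155],
    [-0.0035, 0, -0.008],
    [-0.006, -0.012, 0.002],
    [-0.0055, -0.0125, 0.002],
    [-0.0107, -0.0251, 0.0038],
    [-0.0099, -0.0255, 0.0034],
  ],
  turn=[
    [0, -0.005, 0],
    [0, -0.005, 0],
    [0, -0.005, 0],
    [0, -0.005, 0],
    [0, -0.005, 0],
    [0, 0, 0],
    [-0.008, 0, -0.016],
    [-0.007, 0, -0.015],
    [-0.015, 0, -0.031],
    [-0.015, 0, -0.031],
  ],
)

```text
time_s: 14.35
ee_pos: [0.4009, 0.2613, 0.1755]
ee_rot: [-3.141, 0.445, 2.986]
contact_force: [0.6, 0.1, -2.8]
grip_width: 0.22
grip_force: 60.0
```

Call:
arm_command(
  grip=[1, 1, 1, 1, 1, 1, 1, 1, 1, 1],
  offset=[
    [-0.009, -0.026, 0.003],
    [-0.0083, -0.026, 0.0026],
    [-0.0075, -0.0264, 0.0022],
    [-0.0067, -0.0266, 0.0018],
    [-0.006, -0.0268, 0.0014],
    [-0.0015, -0.02, 0.003],
    [-0.0015, -0.02, 0.003],
    [-0.0015, -0.015, 0.003],
    [-0.0015, -0.015, 0.003],
    [-0.0015, -0.01, 0.003],
  ],
  turn=[
    [-0.015, 0, -0.031],
    [-0.015, 0, -0.031],
    [-0.015, 0, -0.031],
    [-0.015, 0, -0.031],
    [-0.015, 0, -0.031],
    [0, 0.004, 0],
    [0, 0.004, 0],
    [0, 0.004, 0],
    [0, 0.004, 0],
    [0, 0.004, 0],
  ],
)

```text
time_s: 15.6
ee_pos: [0.4419, 0.0467, 0.1711]
ee_rot: [3.14, 0.425, -3.127]
contact_force: [0.2, -1.0, -2.3]
grip_width: 0.217
grip_force: 60.0
```

```bash
python3 - <<'E'
from h import *
x,r=cur();print(x,r.as_euler("xyz"),manip.sense()["joint_pos"],manip.sense()["contact_force"])
im={n:viewer.grab_frame(n) for n in("top","scene")}
for n in im: cv2.imwrite(f"pics/{n}6.png",im[n])
plan([drlip(.625,.031,.17,-.15),drlip(.635,.031,.10,0.1)],[5,5])
plan([drlip(.635,.031,.09,0.1),drlip(.635,.031,.068,.35),drlip(.635,.031,.068,.6)],[10,10,10])
E
```

```text
[0.4419 0.0467 0.1711] [ 3.1405  0.4248 -3.1275] [-0.2189  0.127   1.9647  0.1615  0.6419 -1.9135] [ 0.244  -1.0189 -2.2683]
[-0.0011, -0.0036, -0.0006] [0.000, 0.055, -0.000]
[-0.0010, -0.0036, -0.0006] [0.000, 0.055, -0.000]
[-0.0010, -0.0036, -0.0007] [0.000, 0.055, -0.000]
[-0.0010, -0.0036, -0.0007] [0.000, 0.055, -0.000]
[-0.0009, -0.0036, -0.0008] [0.000, 0.055, -0.000]
-- [0.4461 0.0285 0.1758]
[-0.0026, -0.0000, 0.0056] [-0.000, 0.050, -0.000]
[-0.0029, -0.0000, 0.0055] [-0.000, 0.050, -0.000]
[-0.0031, -0.0000, 0.0053] [-0.000, 0.050, -0.000]
[-0.0034, -0.0000, 0.0052] [-0.000, 0.050, -0.000]
[-0.0037, -0.0000, 0.0050] [-0.000, 0.050, -0.000]
-- [0.4631 0.0286 0.1499]
[-0.0006, -0.0018, 0.0037] [0.000, 0.053, -0.000]
[-0.0008, -0.0018, 0.0037] [0.000, 0.053, -0.000]
[-0.0010, -0.0018, 0.0036] [0.000, 0.053, -0.000]
[-0.0012, -0.0018, 0.0036] [0.000, 0.053, -0.000]
[-0.0014, -0.0018, 0.0035] [0.000, 0.053, -0.000]
[-0.0015, -0.0018, 0.0034] [0.000, 0.053, -0.000]
[-0.0017, -0.0018, 0.0033] [0.000, 0.053, -0.000]
[-0.0019, -0.0018, 0.0032] [0.000, 0.053, -0.000]
[-0.0021, -0.
[... 504 characters left out ...]
 [-0.000, 0.025, -0.000]
[-0.0011, -0.0000, -0.0023] [-0.000, 0.025, -0.000]
[-0.0011, -0.0000, -0.0024] [-0.000, 0.025, -0.000]
-- [0.4808 0.0288 0.1589]
[-0.0014, -0.0000, -0.0043] [-0.000, 0.025, -0.000]
[-0.0012, -0.0000, -0.0043] [-0.000, 0.025, -0.000]
[-0.0011, -0.0000, -0.0043] [-0.000, 0.025, -0.000]
[-0.0010, -0.0000, -0.0043] [-0.000, 0.025, -0.000]
[-0.0009, -0.0000, -0.0044] [-0.000, 0.025, -0.000]
[-0.0008, -0.0000, -0.0044] [-0.000, 0.025, -0.000]
[-0.0007, -0.0000, -0.0044] [-0.000, 0.025, -0.000]
[-0.0006, -0.0000, -0.0044] [-0.000, 0.025, -0.000]
[-0.0005, -0.0000, -0.0044] [-0.000, 0.025, -0.000]
[-0.0004, -0.0000, -0.0044] [-0.000, 0.025, -0.000]
-- [0.5081 0.0292 0.1942]
```

Call:
arm_command(
  grip=[1, 1, 1, 1, 1, 1, 1, 1, 1, 1],
  offset=[
    [-0.001, -0.0036, -0.0006],
    [-0.001, -0.0036, -0.0006],
    [-0.001, -0.0036, -0.0007],
    [-0.001, -0.0036, -0.0007],
    [-0.001, -0.0036, -0.0008],
    [-0.0026, 0, 0.0056],
    [-0.0029, 0, 0.0055],
    [-0.0031, 0, 0.0053],
    [-0.0034, 0, 0.0052],
    [-0.0037, 0, 0.005],
  ],
  turn=[
    [0, 0.055, 0],
    [0, 0.055, 0],
    [0, 0.055, 0],
    [0, 0.055, 0],
    [0, 0.055, 0],
    [0, 0.05, 0],
    [0, 0.05, 0],
    [0, 0.05, 0],
    [0, 0.05, 0],
    [0, 0.05, 0],
  ],
)

```text
time_s: 16.95
ee_pos: [0.4632, 0.0301, 0.1502]
ee_rot: [3.141, -0.101, -3.126]
contact_force: [-0.5, 0.4, -2.6]
grip_width: 0.224
grip_force: 60.0
```

```bash
python3 - <<'E'
from h import *
x,r=cur();print(x,r.as_euler("xyz"))
im={n:viewer.grab_frame(n) for n in("top","scene")}
for n in im: cv2.imwrite(f"pics/{n}7.png",im[n])
a=im["scene"][160:290,180:310];b=im["top"][130:230,240:340]
cv2.imwrite("pics/over.png",np.hstack([cv2.resize(a,(400,400),interpolation=cv2.INTER_CUBIC),cv2.resize(b,(400,400),interpolation=cv2.INTER_CUBIC)]))
plan([drlip(.635,.031,.068,.35)],[10])
E
```

```text
[0.4632 0.0301 0.1502] [ 3.1409 -0.1006 -3.1265]
[-0.0016, -0.0001, -0.0011] [0.000, 0.025, 0.000]
[-0.0016, -0.0001, -0.0011] [0.000, 0.025, 0.000]
[-0.0016, -0.0001, -0.0012] [0.000, 0.025, 0.000]
[-0.0015, -0.0001, -0.0012] [0.000, 0.025, 0.000]
[-0.0015, -0.0001, -0.0012] [0.000, 0.025, 0.000]
[-0.0015, -0.0001, -0.0013] [0.000, 0.025, 0.000]
[-0.0014, -0.0001, -0.0013] [0.000, 0.025, 0.000]
[-0.0014, -0.0001, -0.0013] [0.000, 0.025, 0.000]
[-0.0014, -0.0001, -0.0014] [0.000, 0.025, 0.000]
[-0.0013, -0.0001, -0.0014] [0.000, 0.025, 0.000]
-- [0.4808 0.0288 0.1589]
```

View pics/over.png

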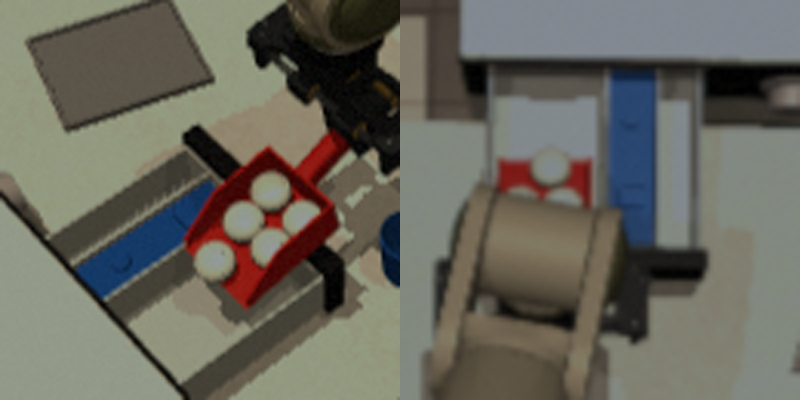

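Five tablets sit in the scoop over the compartment. The scoop spans top crop x 499–592 against compartment x 497–603, so I'll shift about 4 mm right while tilting.

Call:
arm_command(
  grip=[1, 1, 1, 1, 1, 1, 1, 1, 1, 1],
  offset=[
    [-0.0016, -0.0015, -0.0011],
    [-0.0016, -0.0015, -0.0011],
    [-0.0016, -0.001, -0.0012],
    [-0.0015, 0, -0.0012],
    [-0.0015, 0, -0.0012],
    [-0.0015, 0, -0.0013],
    [-0.0014, 0, -0.0013],
    [-0.0014, 0, -0.0013],
    [-0.0014, 0, -0.0014],
    [-0.0013, 0, -0.0014],
  ],
  turn=[
    [0, 0.025, 0],
    [0, 0.025, 0],
    [0, 0.025, 0],
    [0, 0.025, 0],
    [0, 0.025, 0],
    [0, 0.025, 0],
    [0, 0.025, 0],
    [0, 0.025, 0],
    [0, 0.025, 0],
    [0, 0.025, 0],
  ],
)

```text
time_s: 18.3
ee_pos: [0.4807, 0.026, 0.1597]
ee_rot: [3.14, -0.35, -3.126]
contact_force: [0.1, -0.2, -1.2]
grip_width: 0.222
grip_force: 60.0
```

Call:
arm_command(
  grip=[1, 1, 1, 1, 1, 1, 1, 1, 1, 1],
  offset=[
    [-0.0014, 0, -0.0043],
    [-0.0012, 0, -0.0043],
    [-0.0011, 0, -0.0043],
    [-0.001, 0, -0.0043],
    [-0.0009, 0, -0.0044],
    [-0.0008, 0, -0.0044],
    [-0.0007, 0, -0.0044],
    [-0.0006, 0, -0.0044],
    [-0.0005, 0, -0.0044],
    [-0.0004, 0, -0.0044],
  ],
  turn=[
    [0, 0.025, 0],
    [0, 0.025, 0],
    [0, 0.025, 0],
    [0, 0.025, 0],
    [0, 0.025, 0],
    [0, 0.025, 0],
    [0, 0.025, 0],
    [0, 0.025, 0],
    [0, 0.025, 0],
    [0, 0.025, 0],
  ],
)

```text
time_s: 19.55
ee_pos: [0.5078, 0.0264, 0.195]
ee_rot: [3.14, -0.6, -3.126]
contact_force: [0.3, -0.9, -1.3]
grip_width: 0.221
grip_force: 60.0
```

```bash
cat > dr.py <<'E'
from h import *
import sys
im={n:viewer.grab_frame(n) for n in("top","scene")}
for n in im: cv2.imwrite(f"pics/{n}{sys.argv[1]}.png",im[n])
x,r=cur();print(x,r.as_euler("xyz"),manip.sense()["contact_force"])
# tablet blobs: brighter than the compartment floor?
s=im["scene"];hsv=cv2.cvtColor(s,cv2.COLOR_BGR2HSV)
ys,xs=slice(200,290),slice(200,300)
c=cv2.HoughCircles(cv2.resize(cv2.cvtColor(s,cv2.COLOR_BGR2GRAY)[ys,xs],None,fx=4,fy=4,interpolation=cv2.INTER_CUBIC),cv2.HOUGH_GRADIENT,1.5,30,param1=80,param2=28,minRadius=17,maxRadius=30)
if c is not None:
    for a in c[0]:
        p=(a[0]/4+200,a[1]/4+200);print("circ",a,plane("scene",p,.046))
E
python3 dr.py 8; python3 - <<'E'
from h import *
plan([drlip(.625,.027,.080,.85)],[8])
E
```

```text
[0.5081 0.0264 0.1947] [ 3.1402 -0.5991 -3.1261] [ 0.0588 -0.1773 -1.2539]
circ [149.25 228.75  24.2 ] [0.6594 0.0073]
circ [165.75 285.75  29.15] [0.6794 0.0523]
circ [206.25 269.25  29.15] [0.6496 0.0605]
circ [233.25  17.25  27.5 ] [ 0.4913 -0.1041]
[0.0002, -0.0001, -0.0058] [0.000, 0.031, 0.000]
[0.0003, -0.0001, -0.0058] [0.000, 0.031, 0.000]
[0.0005, -0.0001, -0.0058] [0.000, 0.031, 0.000]
[0.0007, -0.0001, -0.0058] [0.000, 0.031, 0.000]
[0.0009, -0.0001, -0.0057] [0.000, 0.031, 0.000]
[0.0011, -0.0001, -0.0057] [0.000, 0.031, 0.000]
[0.0012, -0.0001, -0.0057] [0.000, 0.031, 0.000]
[0.0014, -0.0001, -0.0056] [0.000, 0.031, 0.000]
-- [0.5333 0.0257 0.2337]
```

Call:
arm_command(
  grip=[1, 1, 1, 1, 1, 1, 1, 1, 1, 1],
  offset=[
    [0.0002, 0, -0.0058],
    [0.0003, 0, -0.0058],
    [0.0005, 0, -0.0058],
    [0.0007, 0, -0.0058],
    [0.005, 0, -0.006],
    [0.005, 0, -0.006],
    [0.0065, 0, -0.008],
    [0.0065, 0, -0.008],
    [0.0065, 0, -0.008],
    [0.0065, 0, -0.008],
  ],
  turn=[
    [0, 0.031, 0],
    [0, 0.031, 0],
    [0, 0.031, 0],
    [0, 0.031, 0],
    [0, 0, 0],
    [0, 0, 0],
    [0, 0, 0],
    [0, 0, 0],
    [0, 0, 0],
    [0, 0, 0],
  ],
)

```text
time_s: 20.9
ee_pos: [0.5223, 0.0265, 0.2719]
ee_rot: [3.14, -0.723, -3.126]
contact_force: [-0.1, -0.7, -1.4]
grip_width: 0.218
grip_force: 60.0
```

```bash
python3 dr.py 9; python3 -c "
import cv2,numpy as np
a=cv2.imread('pics/scene9.png')[170:290,180:300];b=cv2.imread('pics/top9.png')[130:230,240:340]
cv2.imwrite('pics/poured.png',np.hstack([cv2.resize(a,(400,400),interpolation=2),cv2.resize(b,(400,400),interpolation=2)]))"
```

```text
[0.5225 0.0265 0.2723] [ 3.1403 -0.7207 -3.1261] [-0.3791 -0.0649 -0.3218]
circ [149.25 227.25  24.05] [0.6586 0.0063]
circ [162.75 285.75  29.15] [0.681  0.0509]
circ [123.75  77.25  29.15] [ 0.5912 -0.1134]
circ [206.25 279.75  19.25] [0.655  0.0672]
```

View pics/poured.png

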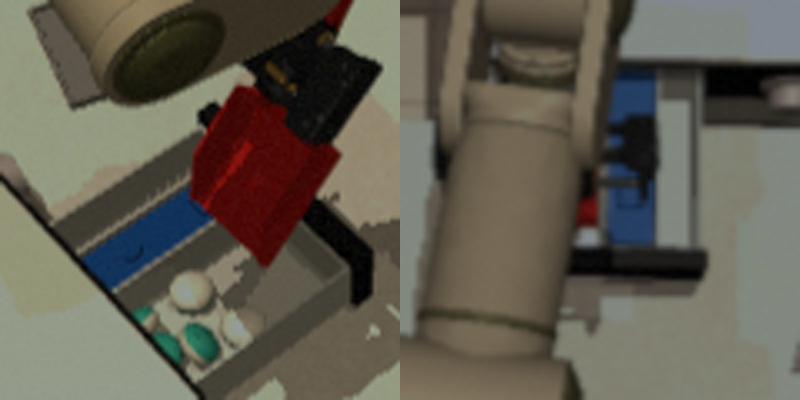

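All five tablets lie in the left compartment at scene crop (140–245, 290–350), and the scoop is empty. Returning it to the tray.

```bash
python3 - <<'E'
from h import *
ps=-.1846
plan([pose((.45,.0,.24),.014,0.2),pose((.40,-.15,.22),ps,0),pose((.396,-.286,.17),ps,0),pose((.396,-.286,.06),ps,0),pose((.396,-.286,.0375),ps,0)],[4,4,4,4,4])
E
```

```text
[0.0084, -0.0064, 0.0181] [0.000, -0.130, 0.000]
[0.0106, -0.0064, 0.0168] [0.000, -0.130, 0.000]
[0.0127, -0.0064, 0.0153] [0.000, -0.130, 0.000]
[0.0146, -0.0064, 0.0135] [0.000, -0.130, 0.000]
-- [0.45 0.   0.24]
[0.0118, -0.0373, 0.0075] [-0.005, -0.050, 0.049]
[0.0103, -0.0379, 0.0068] [-0.005, -0.050, 0.049]
[0.0087, -0.0384, 0.0061] [-0.005, -0.050, 0.049]
[0.0071, -0.0388, 0.0055] [-0.005, -0.050, 0.049]
-- [ 0.4  -0.15  0.22]
[-0.0053, -0.0336, 0.0125] [0.000, 0.000, 0.000]
[-0.0053, -0.0336, 0.0125] [0.000, 0.000, 0.000]
[-0.0053, -0.0336, 0.0125] [0.000, 0.000, 0.000]
[-0.0053, -0.0336, 0.0125] [0.000, 0.000, 0.000]
-- [ 0.396 -0.286  0.17 ]
[-0.0000, 0.0000, 0.0275] [0.000, 0.000, 0.000]
[-0.0000, 0.0000, 0.0275] [0.000, 0.000, 0.000]
[-0.0000, 0.0000, 0.0275] [0.000, 0.000, 0.000]
[-0.0000, 0.0000, 0.0275] [0.000, 0.000, 0.000]
-- [ 0.396 -0.286  0.06 ]
[-0.0000, 0.0000, 0.0056] [0.000, 0.000, 0.000]
[-0.0000, 0.0000, 0.0056] [0.000, 0.000, 0.000]
[-0.0000, 0.0000, 0.0056] [0.000, 0.000, 0.000]
[-0.0000, 0.0000, 0.0056] [0.000, 0.000, 0.000]
-- [ 0.396  -0.286   0.0375]
```

Call:
arm_command(
  grip=[1, 1, 1, 1, 1, 1, 1, 1, 1, 1],
  offset=[
    [0.0084, -0.0064, 0.0181],
    [0.0106, -0.0064, 0.0168],
    [0.0127, -0.0064, 0.0153],
    [0.0146, -0.0064, 0.0135],
    [0.0118, -0.0373, 0.0075],
    [0.0103, -0.0379, 0.0068],
    [0.0087, -0.0384, 0.0061],
    [0.0071, -0.0388, 0.0055],
    [-0.0053, -0.0336, 0.0125],
    [-0.0053, -0.0336, 0.0125],
  ],
  turn=[
    [0, -0.13, 0],
    [0, -0.13, 0],
    [0, -0.13, 0],
    [0, -0.13, 0],
    [-0.005, -0.05, 0.049],
    [-0.005, -0.05, 0.049],
    [-0.005, -0.05, 0.049],
    [-0.005, -0.05, 0.049],
    [0, 0, 0],
    [0, 0, 0],
  ],
)

```text
time_s: 22.25
ee_pos: [0.3975, -0.2191, 0.1936]
ee_rot: [3.14, -0.002, 2.959]
contact_force: [0.3, 1.2, -1.7]
grip_width: 0.22
grip_force: 60.0
```

```bash
python3 - <<'E'
from h import *
x,r=cur();print(x,r.as_euler("xyz"))
ps=-.1846
plan([pose((.396,-.286,.16),ps,0),pose((.396,-.286,.06),ps,0)],[3,4])
E
```

```text
[ 0.3975 -0.2191  0.1936] [ 3.1404 -0.0025  2.9591]
[-0.0036, -0.0220, 0.0112] [0.000, -0.001, 0.001]
[-0.0036, -0.0220, 0.0112] [0.000, -0.001, 0.001]
[-0.0036, -0.0220, 0.0112] [0.000, -0.001, 0.001]
-- [ 0.396 -0.286  0.16 ]
[-0.0000, 0.0000, 0.0250] [0.000, 0.000, 0.000]
[-0.0000, 0.0000, 0.0250] [0.000, 0.000, 0.000]
[-0.0000, 0.0000, 0.0250] [0.000, 0.000, 0.000]
[-0.0000, 0.0000, 0.0250] [0.000, 0.000, 0.000]
-- [ 0.396 -0.286  0.06 ]
```

Call:
arm_command(
  grip=[1, 1, 1, 1, 1, 1, 1, 1, 1, 1],
  offset=[
    [-0.0036, -0.022, 0.011],
    [-0.0036, -0.022, 0.011],
    [-0.0036, -0.022, 0.011],
    [0, 0, 0.025],
    [0, 0, 0.025],
    [0, 0, 0.025],
    [0, 0, 0.025],
    [0, 0, 0],
    [0, 0, 0],
    [0, 0, 0],
  ],
  turn=[
    [0, 0, 0],
    [0, 0, 0],
    [0, 0, 0],
    [0, 0, 0],
    [0, 0, 0],
    [0, 0, 0],
    [0, 0, 0],
    [0, 0, 0],
    [0, 0, 0],
    [0, 0, 0],
  ],
)

```text
time_s: 23.5
ee_pos: [0.3969, -0.2852, 0.0617]
ee_rot: [-3.142, -0.001, 2.96]
contact_force: [1.2, -0.5, -0.8]
grip_width: 0.223
grip_force: 60.0
```

```bash
cat > scp.py <<'E'
from h import *
import sys
im={n:viewer.grab_frame(n) for n in("top","scene")}
for n in im: cv2.imwrite(f"pics/{n}{sys.argv[1]}.png",im[n])
x,r=cur();print(x,r.as_euler("xyz"),manip.sense()["contact_force"])
for n in im:
    h,sa,v=cv2.split(cv2.cvtColor(im[n],cv2.COLOR_BGR2HSV));red=(((h<8)|(h>172))&(sa>150)&(v>60)).astype(np.uint8);roi=np.zeros_like(red)
    if n=="top":roi[180:262,335:385]=1
    else:roi[135:200,185:270]=1
    c=max(cv2.findContours(red*roi,0,2)[0],key=cv2.contourArea);H=cv2.convexHull(c)[:,0]
    print(n,H.tolist())
E
python3 scp.py 10
```

```text
[ 0.3967 -0.285   0.0615] [ 3.1414 -0.0013  2.9597] [ 0.4339  0.3289 -0.758 ]
top [[354, 189], [364, 191], [373, 193], [374, 194], [374, 203], [373, 209], [350, 214], [349, 214], [349, 210], [352, 192], [353, 189]]
scene [[244, 153], [244, 154], [243, 158], [236, 176], [235, 178], [228, 182], [212, 190], [207, 192], [206, 192], [205, 191], [199, 182], [196, 177], [195, 173], [195, 172], [205, 161], [207, 160], [218, 155], [221, 154], [240, 151]]
```

Call:
arm_command(
  grip=[1, 1, 1, 1, 1, 1, 1, 1, 1, 1],
  offset=[
    [0, 0, 0.006],
    [0, 0, 0.006],
    [0, 0, 0.005],
    [0, 0, 0.004],
    [0, 0, 0.002],
    [0, 0, 0.001],
    [0, 0, 0.0005],
    [0, 0, 0],
    [0, 0, 0],
    [0, 0, 0],
  ],
  turn=[
    [0, 0, 0],
    [0, 0, 0],
    [0, 0, 0],
    [0, 0, 0],
    [0, 0, 0],
    [0, 0, 0],
    [0, 0, 0],
    [0, 0, 0],
    [0, 0, 0],
    [0, 0, 0],
  ],
)

```text
time_s: 24.85
ee_pos: [0.3965, -0.2848, 0.0363]
ee_rot: [3.141, -0.002, 2.96]
contact_force: [-0.9, 1.0, 1.7]
grip_width: 0.217
grip_force: 60.0
```

Call:
arm_command(
  grip=[-1, -1, -1, -1, -1, -1, -1, -1, -1, -1],
  offset=[
    [0, 0, 0],
    [0, 0, 0],
    [0, 0, 0],
    [0, 0, 0],
    [0, 0, 0],
    [0, 0, 0],
    [0, 0, -0.02],
    [0, 0, -0.03],
    [0, 0, -0.04],
    [0, 0, -0.04],
  ],
  turn=[
    [0, 0, 0],
    [0, 0, 0],
    [0, 0, 0],
    [0, 0, 0],
    [0, 0, 0],
    [0, 0, 0],
    [0, 0, 0],
    [0, 0, 0],
    [0, 0, 0],
    [0, 0, 0],
  ],
)

```text
time_s: 26.1
ee_pos: [0.3965, -0.2847, 0.1675]
ee_rot: [3.14, -0.003, 2.96]
contact_force: [0.5, -2.0, -0.3]
grip_width: 1.0
grip_force: 0.0
```

```bash
python3 scp.py 11; python3 - <<'E'
from h import *
plan([pose((.40,-.15,.2),-.1,0),pose((.42,-.013,.16),.014,0)],[4,4])
E
```

```text
[ 0.3977 -0.286   0.1699] [-3.138   0.0034  2.9598] [-0.1471 -0.2085 -0.235 ]
top [[357, 190], [372, 193], [373, 194], [373, 198], [352, 214], [350, 214], [348, 212], [351, 195], [352, 190]]
scene [[259, 146], [261, 149], [261, 152], [236, 183], [232, 185], [211, 194], [206, 196], [200, 187], [197, 182], [196, 180], [196, 175], [206, 165], [210, 163], [220, 159], [258, 146]]
[0.0056, 0.0335, -0.0077] [-0.001, 0.001, -0.020]
[0.0049, 0.0336, -0.0076] [-0.001, 0.001, -0.020]
[0.0042, 0.0337, -0.0076] [-0.001, 0.001, -0.020]
[0.0035, 0.0338, -0.0076] [-0.001, 0.001, -0.020]
-- [ 0.4  -0.15  0.2 ]
[-0.0016, 0.0346, 0.0100] [0.000, -0.000, -0.029]
[-0.0025, 0.0345, 0.0100] [0.000, -0.000, -0.029]
[-0.0035, 0.0344, 0.0100] [0.000, -0.000, -0.029]
[-0.0045, 0.0343, 0.0100] [0.000, -0.000, -0.029]
-- [ 0.42  -0.013  0.16 ]
```

The scoop rests where it started, its outline within 1 px of the first picture. Next is the drawer push, with shut fingers tilted forward.

Call:
arm_command(
  grip=[1, 1, 1, 1, 1, 1, 1, 1, 1, 1],
  offset=[
    [0.0056, 0.0335, -0.0077],
    [0.005, 0.0335, -0.0076],
    [0.004, 0.0335, -0.0076],
    [0.0035, 0.0335, -0.0076],
    [-0.0016, 0.0346, 0.01],
    [-0.0025, 0.0345, 0.01],
    [-0.0035, 0.0344, 0.01],
    [-0.0045, 0.0343, 0.01],
    [0, 0, 0],
    [0, 0, 0],
  ],
  turn=[
    [0, 0, -0.02],
    [0, 0, -0.02],
    [0, 0, -0.02],
    [0, 0, -0.02],
    [0, 0, -0.029],
    [0, 0, -0.029],
    [0, 0, -0.029],
    [0, 0, -0.029],
    [0, -0.12, 0],
    [0, -0.13, 0],
  ],
)

```text
time_s: 27.45
ee_pos: [0.4192, -0.0122, 0.1565]
ee_rot: [3.14, 0.251, -3.127]
contact_force: [0.5, 0.1, 0.5]
grip_width: 0.003
grip_force: 0.0
```

```bash
python3 - <<'E'
from h import *
im=viewer.grab_frame("scene");cv2.imwrite("pics/scene12.png",im)
x,r=cur();print(x,r.as_euler("xyz"))
plan([pose((.455,-.014,.052),.014,-.25),pose((.50,-.014,.052),.014,-.25)],[4,2])
E
```

```text
[ 0.4171 -0.0117  0.156 ] [ 3.1395  0.253  -3.1275]
[-0.0027, -0.0008, 0.0275] [0.001, 0.001, 0.000]
[-0.0027, -0.0008, 0.0275] [0.001, 0.001, 0.000]
[-0.0027, -0.0007, 0.0275] [0.001, 0.001, 0.000]
[-0.0027, -0.0007, 0.0275] [0.001, 0.001, 0.000]
-- [ 0.455 -0.014  0.052]
[-0.0218, -0.0003, 0.0056] [0.000, 0.000, 0.000]
[-0.0218, -0.0003, 0.0056] [0.000, 0.000, 0.000]
-- [ 0.5   -0.014  0.052]
```

Call:
arm_command(
  grip=[1, 1, 1, 1, 1, 1, 1, 1, 1, 1],
  offset=[
    [-0.0027, -0.0007, 0.0275],
    [-0.0027, -0.0007, 0.0275],
    [-0.0027, -0.0007, 0.0275],
    [-0.0027, -0.0007, 0.0275],
    [-0.0218, 0, 0.0056],
    [-0.0218, 0, 0.0056],
    [-0.008, 0, 0.002],
    [-0.008, 0, 0.002],
    [-0.01, 0, 0.0025],
    [-0.01, 0, 0.0025],
  ],
  turn=[
    [0, 0, 0],
    [0, 0, 0],
    [0, 0, 0],
    [0, 0, 0],
    [0, 0, 0],
    [0, 0, 0],
    [0, 0, 0],
    [0, 0, 0],
    [0, 0, 0],
    [0, 0, 0],
  ],
)

```text
time_s: 28.75
ee_pos: [0.5387, -0.0136, 0.0528]
ee_rot: [3.14, 0.246, -3.128]
contact_force: [-2.5, -0.6, -1.4]
grip_width: 0.003
grip_force: 1.5
```

Call:
arm_command(
  grip=[1, 1, 1, 1, 1, 1, 1, 1, 1, 1],
  offset=[
    [-0.01, 0, 0.0025],
    [-0.01, 0, 0.0025],
    [-0.01, 0, 0.0025],
    [-0.01, 0, 0.0025],
    [-0.01, 0, 0.0025],
    [-0.01, 0, 0.0025],
    [-0.01, 0, 0.0025],
    [-0.01, 0, 0.0025],
    [-0.01, 0, 0.0025],
    [-0.01, 0, 0.0025],
  ],
  turn=[
    [0, 0, 0],
    [0, 0, 0],
    [0, 0, 0],
    [0, 0, 0],
    [0, 0, 0],
    [0, 0, 0],
    [0, 0, 0],
    [0, 0, 0],
    [0, 0, 0],
    [0, 0, 0],
  ],
)

```text
time_s: 30.0
ee_pos: [0.6426, -0.0123, 0.0534]
ee_rot: [3.14, 0.248, -3.128]
contact_force: [-3.8, -1.0, -0.4]
grip_width: 0.003
grip_force: 1.5
```

```bash
python3 - <<'E'
from h import *
s=manip.sense();print(s["ee_pos"],s["ee_rot"],s["contact_force"],s["joint_pos"])
E
```

```text
[ 0.6426 -0.0123  0.0534] [ 3.1401  0.2479 -3.128 ] [-3.8145 -0.9594 -0.3576] [-0.2267  0.6359  1.4656  0.0835  0.8011 -1.8622]
```

Call:
arm_command(
  grip=[1, 1, 1, 1, 1, 1, 1, 1, 1, 1],
  offset=[
    [-0.01, 0, 0.0025],
    [-0.01, 0, 0.0025],
    [-0.01, 0, 0.0025],
    [-0.008, 0, 0.002],
    [-0.005, 0, 0.0012],
    [-0.004, 0, 0.001],
    [-0.003, 0, 0.0008],
    [-0.003, 0, 0.0008],
    [0, 0, 0],
    [0, 0, 0],
  ],
  turn=[
    [0, 0, 0],
    [0, 0, 0],
    [0, 0, 0],
    [0, 0, 0],
    [0, 0, 0],
    [0, 0, 0],
    [0, 0, 0],
    [0, 0, 0],
    [0, 0, 0],
    [0, 0, 0],
  ],
)

```text
time_s: 31.25
ee_pos: [0.6924, -0.0113, 0.0527]
ee_rot: [3.139, 0.237, -3.128]
contact_force: [-23.8, -2.2, 10.6]
grip_width: 0.008
grip_force: 12.2
```

Call:
arm_command(
  grip=[1, 1, 1, 1, 1, 1, 1, 1, 1, 1],
  offset=[
    [0.01, 0, -0.002],
    [0.02, 0, -0.005],
    [0.03, 0, -0.007],
    [0.03, 0, -0.007],
    [0.03, 0, -0.007],
    [0.03, 0, -0.03],
    [0.01, 0, -0.04],
    [0.01, 0, -0.04],
    [0, 0, 0],
    [0, 0, 0],
  ],
  turn=[
    [0, 0, 0],
    [0, 0, 0],
    [0, 0, 0],
    [0, 0, 0],
    [0, 0, 0],
    [0, 0, 0],
    [0, 0, 0],
    [0, 0, 0],
    [0, 0, 0],
    [0, 0, 0],
  ],
)

```text
time_s: 32.5
ee_pos: [0.4983, -0.0144, 0.1454]
ee_rot: [3.14, 0.249, -3.128]
contact_force: [-0.5, 0.7, -0.2]
grip_width: 0.006
grip_force: 0.0
```

```bash
python3 tabs.py 13; python3 scp.py 14; python3 - <<'E'
from h import *
for n in("scene","top"):
    im=cv2.imread(f"pics/{n}14.png")
    # drawer face front-top edge expected at home x .704, z .084 vs 10 mm short
    for y in(.07,.03,-.06,-.10):
        prof=[]
        for x in np.arange(.66,.76,.004):
            u,v=proj(n,(x,y,.084));prof.append(int(im[int(round(v)),int(round(u))].sum()//3))
        print(n,y,prof)
    d=cv2.absdiff(im,cv2.imread(f"pics/{n}0.png")).max(2)
    for nm,p in(("cup",(.449,.102,.03)),("brush",(.44,-.52,.03)),("spray",(.57,-.53,.1)),("bottle",(.55,.57,.1))):
        u,v=proj(n,p).astype(int);print(nm,(u,v),(d[v-14:v+14,u-14:u+14]>40).sum())
E
```

```text
tab area 198.0 [0.1016 0.0131]
[ 0.4981 -0.0143  0.1447] [ 3.1395  0.2468 -3.1281] lip tub x [ 0.275  -0.3134]
[ 0.498  -0.0143  0.1447] [ 3.1394  0.2465 -3.128 ] [0.5942 0.1322 0.2578]
top [[357, 190], [368, 192], [372, 193], [373, 194], [373, 204], [371, 215], [370, 218], [357, 245], [356, 246], [353, 246], [348, 215], [348, 212], [351, 195], [352, 190]]
scene [[259, 146], [261, 149], [261, 152], [237, 182], [236, 183], [230, 186], [221, 190], [206, 196], [200, 187], [197, 182], [196, 180], [196, 175], [200, 170], [205, 166], [208, 164], [215, 161], [220, 159], [257, 146]]
scene 0.07 [140, 139, 137, 139, 139, 140, 139, 138, 139, 140, 140, 67, 9, 15, 16, 15, 13, 96, 141, 142, 143, 141, 143, 141, 142]
scene 0.03 [139, 140, 139, 140, 141, 140, 141, 140, 141, 140, 142, 65, 9, 13, 12, 15, 13, 85, 143, 142, 142, 141, 142, 141, 140]
scene -0.06 [142, 141, 141, 139, 140, 141, 141, 141, 139, 141, 141, 67, 19, 15, 15, 13, 16, 61, 140, 143, 143, 142, 142, 142, 143]
scene -0.1 [140, 139, 139, 141, 140, 140, 141, 139, 139, 140, 140, 87, 14, 13, 17, 15, 15, 42, 138, 142, 142, 142, 142, 140, 142]
cup (np.int64(313), np.int64(240)) 146
brush (np.int64(196), np.int64(132)) 0
spray (np.int64(160), np.int64(132)) 0
bottle (np.int64(421), np.int64(374)) 0
top 0.07 [131, 129, 112, 68, 50, 48, 42, 22, 5, 3, 6, 15, 27, 30, 29, 27, 33, 40, 36, 87, 130, 137, 138, 137, 137]
top 0.03 [131, 131, 109, 59, 44, 45, 50, 49, 12, 1, 5, 19, 30, 30, 29, 28, 34, 41, 40, 88, 132, 137, 138, 137, 137]
top -0.06 [131, 117, 80, 48, 45, 43, 40, 41, 10, 2, 7, 20, 32, 31, 28, 25, 21, 24, 55, 100, 133, 137, 138, 138, 137]
top -0.1 [133, 132, 119, 86, 46, 44, 42, 29, 4, 2, 9, 23, 34, 30, 25, 27, 29, 29, 57, 103, 134, 138, 138, 138, 137]
cup (np.int64(257), np.int64(218)) 193
brush (np.int64(415), np.int64(223)) 0
spray (np.int64(422), np.int64(187)) 0
bottle (np.int64(134), np.int64(187)) 0
```

```bash
python3 - <<'E'
from h import *
for k in("0","14"):
    for n,(y0,y1,x0,x1) in(("top",(205,232,245,272)),("scene",(222,260,296,330))):
        im=cv2.imread(f"pics/{n}{k}.png")[y0:y1,x0:x1];h,s,v=cv2.split(cv2.cvtColor(im,cv2.COLOR_BGR2HSV))
        m=((h>100)&(h<125)&(s>150)).astype(np.uint8);M0=cv2.moments(m,True);print(k,n,M0["m00"],M0["m10"]/M0["m00"]+x0,M0["m01"]/M0["m00"]+y0)
for n,p in(("top",(357,150)),):pass
# leftovers: new bright spots on the bench between bin, drawer
for n in("top","scene"):
    a=cv2.imread(f"pics/{n}0.png").astype(int);b=cv2.imread(f"pics/{n}14.png").astype(int)
    d=((b-a).min(2)>25).astype(np.uint8);d=cv2.morphologyEx(d,cv2.MORPH_OPEN,np.ones((3,3),np.uint8))
    for c in cv2.findContours(d,0,2)[0]:
        if cv2.contourArea(c)>15:print(n,cv2.boundingRect(c))
E
```

```text
0 top 139.0 257.59712230215825 217.84892086330936
0 scene 384.0 312.7630208333333 240.02864583333334
14 top 134.0 257.4850746268657 217.8955223880597
14 scene 390.0 312.925641025641 239.93333333333334
top (262, 359, 31, 11)
top (300, 342, 6, 11)
top (302, 336, 5, 5)
top (459, 330, 15, 3)
top (439, 294, 22, 31)
top (261, 282, 12, 17)
top (357, 245, 11, 5)
top (284, 245, 153, 112)
top (259, 184, 58, 17)
top (200, 179, 9, 9)
scene (324, 316, 14, 12)
scene (201, 201, 97, 91)
scene (408, 128, 9, 10)
scene (317, 121, 68, 77)
scene (256, 89, 39, 17)
scene (312, 86, 26, 27)
scene (309, 76, 10, 8)
scene (304, 51, 12, 24)
scene (306, 36, 31, 27)
scene (242, 29, 7, 17)
scene (415, 0, 48, 29)
scene (272, 0, 56, 39)
scene (228, 0, 56, 55)
```

The cup has not moved. The drawer face stands 23 mm ahead of the machine, so it is home, and the only new bright spots are the arm and the vacated drawer area. Handing in.

```bash
python3 -c "
from bench import manip
print(manip.hand_in())"
```

```text
the job is handed in; nothing more can be done
None
```

The job is handed in, verdict not shown: five tablets tipped into the main-wash compartment in one scoop, two left in the bin, scoop back on its tray, drawer pushed to its stop, and no other item seen to have moved.

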